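# Stack the blanks in the drill vise, clamp them and bring the mark under the bit

## Robot

A 6-joint arm with a two-finger parallel gripper is mounted at the origin on the work surface. World frame = base frame: x ahead of the robot, y to its left, z up, the work surface at z = 0. Lengths are in m, angles in rad, forces in N, time in s.
With the tool pointing down it reaches from about 0.3 to 0.875 m from the base axis. Payload 6.4 kg.
Tool frame: the origin (TCP) lies at the very end of the fingers, on their centre line; the grasp point (between the pads) lies 19 mm behind it; z points along the fingers, y is the line along which they close (so a half turn about z gives the same grasp; the last joint's range is limited). The gripper opens to 85 mm and grips with 20 to 120 N. Pads are 22 mm wide; open, the fingers measure 114 mm over their backs; the gripper's body (76 mm by 85 mm) begins 54 mm behind the grasp point. The pads swing forward as they close: fully open they stand 13 mm farther back than shut.
Start: joints at [0.907, 0.181, 1.607, -0, 1.354, -0.206], TCP at [0.254, 0.516, 0.231] pointing down, gripper open.
Joint ranges: [-2.99, 2.99], [-0.89, 2.07], [0.3, 2.58], [-1.14, 4.28], [0, 2.63], [-3.12, 3.12]. Speed limits (rad/s): [2.57, 2.57, 3.01, 3.14, 3.14, 3.14].

## Interface

Orientations are given as a rotation vector (axis times angle).
In Python, from plant import ctrl, grab_frame, camera_params gives the robot as it stands. The module is installed in compiled form; this text tells all that it offers.
- The arm moves only by the shell command python3 -m jog 'ROWS' [FORCE]. ROWS is a JSON object of lists of equal length, an entry for each row: "grip": the gripper command: -1 is fully open, 1 is shut, values between are in proportion; "xyz": the shift along the tool's x, y, z in units of 0.3 m (1.0 is 0.3 m), a list of three; "twist": the turn, a rotation vector about the tool's x, y, z in units of 45 degrees (1.0 is 45 degrees), a list of three. A call has exactly 8 rows; each row is the pose to reach, as a shift and turn from the pose commanded when the call began, along the tool's axes at that moment; what a row does not reach only later rows make up. A row lasts 1/10 s, in which the tool goes at most 50 mm and 8.59 degrees, less where a joint would pass 70% of its speed; a pose out of reach is approached as far as the arm can. A call with a number of a shift or a turn outside -1 to 1 is refused whole. A call with a gripper value outside its range is refused whole. The fingers move at their own pace and stop on an object; FORCE is the grip in N (left out, the last holds). Time passes only in rows, so rows that repeat a pose let the fingers close, or fill a call up. It gives the time, the measured TCP pose, the force, the opening and the grip force at its end, in the units of the state.
- ctrl.get_state(): the state, without advancing time (a new reading comes with each control period).
- grab_frame(name): name is "side" or "top" or "wrist"; returns the picture (384x512x3 uint8, blue, green, red); there is no depth.
- camera_params(name): a dict with "vfov" (degrees; the focal length in pixels is half the picture's height over the tangent of half this angle, whatever the lens; pixels are square), "cx", "cy" (the principal point, pixels), "k1" (the pictures are not rectified: a ray, as slopes to the right and down, at radius r is drawn at 1 + k1 r^2 times it, then the intrinsics apply), "rvec" (rotation vector, rad) and "tvec" (3), from world to camera coordinates, as OpenCV has them. Camera axes: x right, y down, z forward; pixel columns grow to the right and rows downward; lengths in m; the calibration is good to about 2 mm. A picture is of the moment at which its call begins: read the wrist's pose just before it. camera_params takes no time and is no camera call; for the wrist camera it gives the pose at the moment of the call.
- ctrl.finish_job(): hands the job in; it is judged then, once.
The state is a dict: "t": time; "joint_positions": joint angles; "joint_vel": joint speeds; "effort": joint torques, N m; "eef_pos": TCP position; "eef_rot": TCP orientation; "ft_force": force on the tool from outside, world axes, zero at the start; "moment": the same for the moment, N m; "finger_gap": opening from 0.0 (shut) to 1.0 (fully open); "gripper_force": force on a finger pad.
Only numpy, scipy, OpenCV 4.12 (cv2) and the standard library are available. Lean on these libraries where they do the work, as an engineer would, in place of code of your own. Each camera call takes 0.05 s, during which the arm holds its last target. There are 200 camera calls.

## Task

Set up the stack drilling: open the drill vise, lay all the plain steel blanks that are on the bench flat on the vise bed in one flush pile between the jaws, with the blue laid-out blank on top, mark upwards, and crank the vise tight on the pile while it is still away from the bit. Then slide the vise along its slot until the punched mark stands right under the drill tip, and let go with the pile still clamped. Leave the oil bottle, the hammer and the drill-bit box alone.

Things in the scene. Friction and masses are not known exactly. Their poses are not given: they have to be found in the camera images.
- bit_tip (a point): tip of the 8 mm drill bit in the green bench drill's chuck; fixed, 130 mm above the bench. Axes: x across the drill's table (away from the robot), y along the table's slot towards the drill's column (to the robot's left), z up; the drill stands turned a little. The chuck (40 mm across) begins 62 mm above the tip
- drill: the fixed bench drill, axes as bit_tip's; origin on the bench under the slot, 340 mm to -y of the bit. Its table is a steel slab 40 mm high, reaching 100 mm to either side of the slot, from y = -140 mm to 550 mm. Its head (120 mm wide along x) begins 370 mm above the bench, from y = 295 mm onwards
- vise_bed (a point): middle of the blue vise's bed top, where the pile lies, 70 mm above the bench; axes as the drill's (x across the jaws, away from the robot; y along jaws and slot). Jaws 52 mm long (y -26 to 26), 38 mm high above the bed; fixed jaw's face at x = +25 mm, moving jaw's face at x = 25 mm minus the gap. A 50 mm wide blank pressed on the fixed jaw is centred at x = 0, in line with the bit
- vise (a joint): travel of the vise along its slot towards the drill (m), -0.01 to 0.42, about 0 to 0.04 at the start, 0.34 when vise_bed is level with the bit; rubs with about 14 N and stays where it is left. Only this slide is free: the vise cannot lift or turn. The vise's body is 52 mm wide (y) and reaches from 88 mm to -x of vise_bed to 54 mm to +x
- jaw: the moving jaw, blue, 28 mm thick, with a steel face 52 mm long; origin on its face, at the height of the drill's table (40 mm above the bench), middle of its length; it moves along vise_bed's x, driven only by the crank
- crank (a joint): turn of the vise crank (rad), 15.7 to 42.7, growing as the jaws open: gap between the jaws = 10 mm x turns (25 to 68 mm); at whole turns the crank arm points up. Seen from the robot clockwise tightens: with the arm up, the grip moves right (-y) to tighten. About 4 to 5 N at the grip turns it while free; it stays tight when let go. 8 to 12 N at the grip clamp well; over 14 N sideways would push the vise along its slot
- crank_hub (a point): point on the level screw axis, in the crank's arm, 90 mm above the bench, facing the robot; the axis runs along vise_bed's x. Screw and crank travel with the moving jaw (further to -x as it opens)
- crank_grip (a point): middle of the crank's black revolving grip, a level rod 17 mm thick and 62 mm long along vise_bed's x, with a 24 mm end disc; 50 mm from the screw axis and 43 mm to -x of crank_hub. It swings round between 40 and 140 mm above the bench; there is free room under it
- hold_grip (a point): middle of the red grip on the vise's holding bar, for pulling and pushing the vise along its slot: a level rod 22 mm thick, 62 mm long along vise_bed's y between two 32 mm collars; 205 mm to -y of vise_bed and 76 mm above the bench (36 mm above the drill's table)
- marked_c (a point): centre (half-way up) of the blue laid-out blank, a steel plate 50 mm (x) by 68 mm (y) by 8 mm (z), 0.2 kg, blue on its upper face; lying flat on the bench at the start
- marked: the same blue blank; origin in the middle of its underside
- mark (a point): the punched mark: a yellow dot with a thin white cross on the blue blank's upper face, on its long centre line, 15 mm to +y of the plate's middle
- blank1_c (a point): centre (half-way up) of a plain grey steel blank, 50 mm (x) by 68 mm (y) by 8 mm (z), 0.2 kg, lying flat on the bench at the start; one to three such blanks are there, the others are None
- blank1: the same plain blank; origin in the middle of its underside
- blank2_c (a point): centre (half-way up) of a plain grey steel blank, 50 mm (x) by 68 mm (y) by 8 mm (z), 0.2 kg, lying flat on the bench at the start; one to three such blanks are there, the others are None
- blank2: the same plain blank; origin in the middle of its underside
- blank3_c (a point): centre (half-way up) of a plain grey steel blank, 50 mm (x) by 68 mm (y) by 8 mm (z), 0.2 kg, lying flat on the bench at the start; one to three such blanks are there, the others are None
- blank3: the same plain blank; origin in the middle of its underside
- oil: bystander: yellow oil bottle 150 mm high, 56 mm across, beyond the vise; origin under its middle
- mallet: bystander: hammer lying on the bench at the far right; origin under its middle
- bitbox: bystander: red box of drill bits 80 by 150 by 35 mm, on the bench in front of the drill; origin under its middle
There are look-alikes about, which are no part of the job. What is shaped like the marked but pink or turquoise is not meant. Leave any orange look-alike of the blank1 alone.

How it is judged:
By the outcome, as a careful person would: the job done as asked, in the order asked, and still so for the second after the job is handed in, with the robot touching nothing.
Of blank1, blank2, blank3 only 1 to 3 are there at a start; the rules pass over those that are not, and their reading is None.
At some moment in a run one of blank1, blank2, blank3, marked may be knocked a few centimetres aside while the robot is not near it.
Once in a run the grip may slacken for a moment while it holds something.
It also fails if it takes over 210 s, if anything falls off the work surface, if the arm or the gripper's body presses on something with over 40 N, if the wrist force passes 120 N, or if a joint passes its speed limit or range.

## Working session

There is one attempt and no reset: what is moved stays moved. The work goes in short steps, Python scripts to look and compute and a shell command to move; the robot and the scene stay as the last step left them, time stands still between calls to the robot, and variables do not carry over. Pictures are saved under pics/ and viewed, at most 14 in all, crops included, and the job is handed in when it is done.

```bash
mkdir -p pics; ls; cat > h.py <<'E'
import numpy as np, cv2, json
from scipy.spatial.transform import Rotation as R
from plant import ctrl, grab_frame, camera_params
def cam(n):
    p=camera_params(n); f=192/np.tan(np.radians(p['vfov'])/2)
    return p,f,R.from_rotvec(p['rvec']).as_matrix(),np.array(p['tvec'])
def ray(c,u,v):
    p,f,M,t=c
    d=np.array([(u-p['cx'])/f,(v-p['cy'])/f]); s=d.copy()
    for _ in range(20): s=d/(1+p['k1']*(s@s))
    return -M.T@t, M.T@np.array([*s,1.])
def px2w(c,u,v,z):
    o,d=ray(c,u,v); return o+d*(z-o[2])/d[2]
def w2px(c,X):
    p,f,M,t=c; q=M@np.array(X)+t; s=q[:2]/q[2]; s=s*(1+p['k1']*(s@s))
    return s*f+[p['cx'],p['cy']]
def st():
    s=ctrl.get_state(); print('t',round(s['t'],2),'p',np.round(s['eef_pos'],4),'r',np.round(s['eef_rot'],3),'F',np.round(s['ft_force'],1),'gap',round(float(s['finger_gap']),3),'gf',np.round(s['gripper_force'],1)); return s
E
python3 - <<'E'
from h import *
for n in('top','side'):
    c=cam(n); print(n,c[0]); cv2.imwrite(f'pics/{n}0.png',cv2.resize(grab_frame(n),(800,600),interpolation=cv2.INTER_CUBIC))
s=st(); print(s['joint_positions'])
E
```

```text
pics
top {'vfov': 50.62194302237033, 'cx': 258.9170243714676, 'cy': 190.46502773424922, 'k1': -0.14816472547916754, 'rvec': array([ 2.18982552, -2.16162257,  0.12609033]), 'tvec': array([-0.14224498,  0.53982545,  1.19383651])}
side {'vfov': 56.1128174737913, 'cx': 254.3257031126174, 'cy': 197.17929966531145, 'k1': 0.004876942747300959, 'rvec': array([ 2.27446191, -0.07061776,  0.04782184]), 'tvec': array([-0.54151035,  0.04271921,  1.1888849 ])}
t 0.1 p [0.2538 0.5154 0.2305] r [-7.130e-01 -3.059e+00  2.000e-03] F [-0.2 -0.4  0. ] gap 0.994 gf 0.0
[ 9.06682416e-01  1.81471168e-01  1.60788289e+00  6.23028140e-06
  1.35378978e+00 -2.06305726e-01]
```

View pics/top0.png

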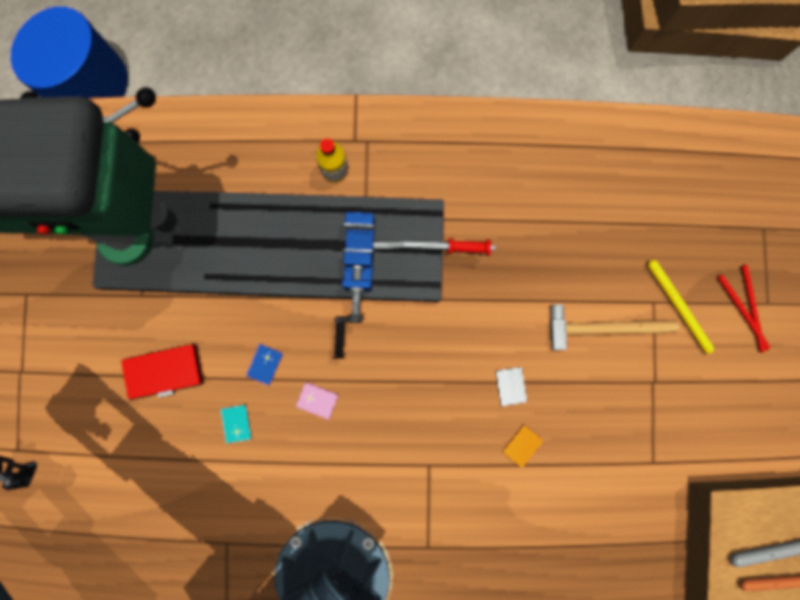

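View pics/side0.png

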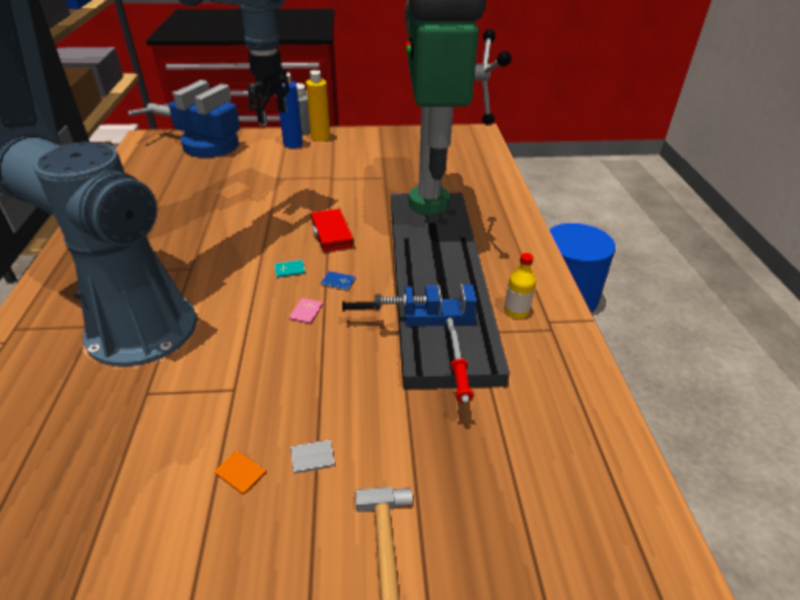

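Only one plain grey blank is visible, at top (511,386); candidates for confusion are orange (523,446), pink (317,401) and turquoise (236,425). The blue blank is at (265,364), the vise at (358,250), the crank grip at (340,338) and the red hold grip at (470,247). Now measuring these.

```bash
python3 - <<'E'
from h import *
c=cam('top'); im=grab_frame('top'); k=.64
def rect(mask,z,name):
    n,l,s,ce=cv2.connectedComponentsWithStats(mask.astype(np.uint8))
    i=1+np.argmax(s[1:,4]); ys,xs=np.where(l==i)
    P=np.array([px2w(c,u,v,z)[:2] for u,v in zip(xs,ys)])
    r=cv2.minAreaRect((P*1000).astype(np.float32)); print(name,len(xs),'mean',np.round(P.mean(0),4),'rect',np.round(r[0],1),np.round(r[1],1),round(r[2],1))
def win(u0,u1,v0,v1):
    m=np.zeros(im.shape[:2],bool); m[int(v0*k):int(v1*k),int(u0*k):int(u1*k)]=1; return m
I=im.astype(int); B,G,Rr=I[...,0],I[...,1],I[...,2]
rect(win(230,300,335,395)&(B>Rr+30),.008,'blue')
rect(win(480,540,355,415)&(B>140),.008,'grey')
rect(win(430,520,225,270)&(Rr>G+60)&(G<80),.08,'hold')
rect(win(310,350,150,200)&(Rr>B+60),.07,'oil')
rect(win(110,210,335,405)&(Rr>G+80)&(G<60),.035,'box')
rect(win(328,348,325,370)&(I.sum(2)<130),.09,'crankgrip')
for n,u,v in [('fr',440,300),('far',443,201),('nl',95,288),('jl',345,287)]: print(n,np.round(px2w(c,u*k,v*k,.04),4))
cr=im[int(170*k):int(370*k),int(280*k):int(520*k)]; a=cv2.resize(cr,None,fx=5,fy=5,interpolation=cv2.INTER_CUBIC)
cr2=im[int(330*k):int(420*k),int(480*k):int(560*k)]; 
cv2.imwrite('pics/c1.png',a[:600,:800]); print(a.shape)
cs=cam('side'); print('side->', np.round(px2w(cs,407*k,386*k,.04),4),np.round(px2w(cs,507*k,384*k,.04),4))
E
```

```text
blue 336 mean [0.4099 0.1374] rect [409.9 137.4] [48.2 66.6] 69.5
grey 382 mean [ 0.3735 -0.345 ] rect [ 373.7 -345.1] [70.4 50.9] 7.9
hold 237 mean [ 0.6345 -0.2543] rect [ 634.6 -253.3] [82.5 30. ] 88.7
oil 657 mean [0.7773 0.0146] rect [775.8  13.2] [91.2 75.4] 1.5
box 1207 mean [0.3919 0.3341] rect [391.2 335.5] [ 78.7 150. ] 13.0
crankgrip 90 mean [ 0.4554 -0.0161] rect [455.1 -16.3] [56.8 11.4] 1.2
fr [ 0.5368 -0.2029  0.04  ]
far [ 0.7307 -0.2077  0.04  ]
nl [0.5511 0.4759 0.04  ]
jl [ 0.5593 -0.021   0.04  ]
(640, 765, 3)
side-> [ 0.5444 -0.2291  0.04  ] [ 0.727  -0.2347  0.04  ]
```

View pics/c1.png

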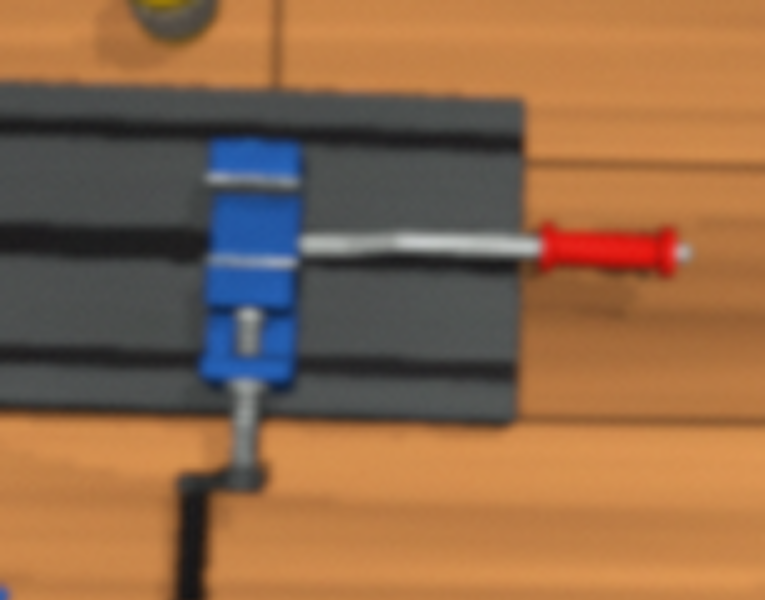

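The crop shows the steel jaw faces at v≈180 and 262, so the gap is about 45 mm. The crank arm points to +y and the hold bar leaves the vise near its middle. Next I work out the drill frame and plan a close look with the wrist camera.

```bash
cat >> h.py <<'E'
YAW=-0.022
def tgt(p,yaw,cmd=None):
    """shift/turn (units) from current pose to TCP p, tool down with tool y at world angle yaw(rad, mod pi)"""
    s=ctrl.get_state(); M=R.from_rotvec(s['eef_rot']).as_matrix(); best=None
    for a in(yaw,yaw+np.pi):
        y=np.array([np.cos(a),np.sin(a),0]); z=np.array([0,0,-1.]); T=np.c_[np.cross(y,z),y,z]
        tw=R.from_matrix(M.T@T).as_rotvec()
        if best is None or np.linalg.norm(tw)<np.linalg.norm(best): best=tw
    print('xyz',np.round(M.T@(np.array(p)-s['eef_pos'])/.3,3),'twist',np.round(best/(np.pi/4),3))
E
python3 - <<'E'
from h import *
s=st(); M=R.from_rotvec(s['eef_rot']).as_matrix(); print(np.round(M,3))
p,f,C,t=cam('wrist'); o=-C.T@t
print('cam in tool',np.round(M.T@(o-s['eef_pos']),4)); print('cam axes in tool',np.round(M.T@C.T,3),p['vfov'],p['cx'],p['cy'],p['k1'])
c=cam('top');k=.64
for n,u,v,z in [('fixL',207,180,.108),('fixR',300,184,.108),('movL',207,261,.108),('movR',297,264,.108),('hub',248,480,.09),('barend',300,243,.06),('gripend',187,596,.09),('crankarm end',192,484,.09)]:
    print(n,np.round(px2w(c,280*k//1+u/5,170*k//1+v/5,z),4))
tgt([.42,-.03,.36],np.pi/2+YAW)
E
```

```text
t 0.15 p [0.2539 0.5155 0.2306] r [-7.130e-01 -3.059e+00  2.000e-03] F [ 0.1 -0.7 -0.5] gap 0.999 gf 0.0
[[-0.897  0.442 -0.001]
 [ 0.442  0.897 -0.001]
 [ 0.    -0.001 -1.   ]]
cam in tool [ 0.0688 -0.0007 -0.1426]
cam axes in tool [[ 0.    -0.962 -0.273]
 [ 1.     0.    -0.001]
 [ 0.001 -0.273  0.962]] 67.66686102666155 257.4490925681617 191.84519488125574 -0.05325187045071421
fixL [ 0.6652 -0.0227  0.108 ]
fixR [ 0.6636 -0.0758  0.108 ]
movL [ 0.6183 -0.0238  0.108 ]
movR [ 0.6173 -0.0749  0.108 ]
hub [ 0.4954 -0.0485  0.09  ]
barend [ 0.6384 -0.0746  0.06  ]
gripend [ 0.429  -0.0151  0.09  ]
crankarm end [ 0.4927 -0.0166  0.09  ]
xyz [-1.3   -1.387 -0.43 ] twist [-0.002 -0.001 -0.555]
```

```bash
python3 -m jog '{"grip":[-1,-1,-1,-1,-1,-1,-1,-1],"xyz":[[-0.65,-0.69,-0.43],[-0.65,-0.69,-0.43],[-0.65,-0.69,-0.43],[-0.65,-0.69,-0.43],[-0.65,-0.69,-0.43],[-0.65,-0.69,-0.43],[-0.65,-0.69,-0.43],[-0.65,-0.69,-0.43]],"twist":[[0,0,-0.1],[0,0,-0.2],[0,0,-0.3],[0,0,-0.4],[0,0,-0.555],[0,0,-0.555],[0,0,-0.555],[0,0,-0.555]]}' 40; python3 -c "
from h import *
tgt([.42,-.03,.36],np.pi/2+YAW);c=cam('top')
cs=cam('side');k=.64
def tri(a,b):
    o1,d1=ray(c,*a);o2,d2=ray(cs,*b);d1/=np.linalg.norm(d1);d2/=np.linalg.norm(d2)
    q=np.linalg.lstsq(np.c_[d1,-d2],o2-o1,rcond=None)[0];print(np.round(o1+d1*q[0],4),np.round(o2+d2*q[1],4))
tri((280*k//1+187/5,170*k//1+596/5),(345*k,305*k))
tri((280*k//1+192/5,170*k//1+484/5),(376*k,303*k))
"
```

```text
t: 0.95
eef_pos: [0.3385, 0.2428, 0.3612]
eef_rot: [0.04, 3.139, 0.001]
ft_force: [0.4, 0.7, -0.2]
finger_gap: 0.999
gripper_force: 0.0
xyz [-0.295 -0.902  0.004] twist [ 0.001  0.003 -0.005]
[ 0.4293 -0.0119  0.0545] [ 0.4323 -0.0117  0.0545]
[ 0.4947 -0.0138  0.0586] [ 0.4967 -0.0138  0.0588]
```

```bash
python3 -m jog '{"grip":[-1,-1,-1,-1,-1,-1,-1,-1],"xyz":[[-0.295,-0.9,0],[-0.295,-0.9,0],[-0.295,-0.9,0],[-0.295,-0.9,0],[-0.295,-0.9,0],[-0.295,-0.9,0],[-0.295,-0.9,0],[-0.295,-0.9,0]],"twist":[[0,0,0],[0,0,0],[0,0,0],[0,0,0],[0,0,0],[0,0,0],[0,0,0],[0,0,0]]}'; python3 -c "
from h import *
st();cv2.imwrite('pics/w1.png',cv2.resize(grab_frame('wrist'),(800,600),interpolation=cv2.INTER_CUBIC))"
```

```text
t: 1.75
eef_pos: [0.4201, -0.0271, 0.3589]
eef_rot: [-0.035, -3.139, -0.003]
ft_force: [-0.1, 0.5, -0.3]
finger_gap: 0.999
gripper_force: 0.0
t 1.75 p [ 0.4201 -0.0271  0.3589] r [-3.500e-02 -3.139e+00 -3.000e-03] F [-0.1  0.5 -0.3] gap 0.999 gf 0.0
```

View pics/w1.png

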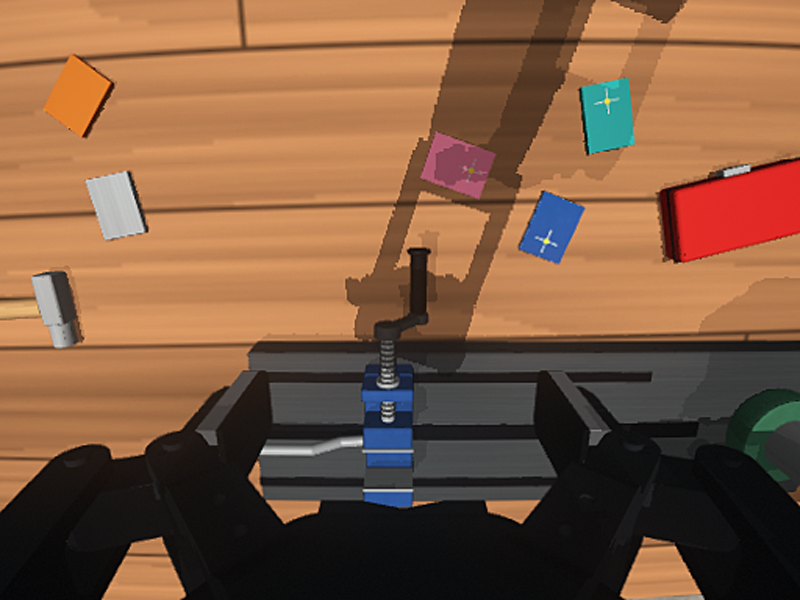

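The wrist view shows: grey blank (117,205), blue blank (552,228) with its mark at (546,241) towards +x, crank grip from (420,250) to (421,318), hub (385,330), jaw faces at v≈451 and 490, and the bar leaving the vise at (363,441).

```bash
python3 -c "
from h import *
c=cam('top');cs=cam('wrist');k=.64
def tri(n,a,b):
    o1,d1=ray(c,280*k//1+a[0]/5,170*k//1+a[1]/5);o2,d2=ray(cs,b[0]*k,b[1]*k);d1/=np.linalg.norm(d1);d2/=np.linalg.norm(d2)
    q=np.linalg.lstsq(np.c_[d1,-d2],o2-o1,rcond=None)[0];print(n,np.round(o1+d1*q[0],4),np.round(o2+d2*q[1],4))
tri('armend',(192,484),(421,318))
tri('hub',(248,480),(387,330))
tri('bar0',(302,243),(363,441))
tri('bark',(395,240),(318,450))
tri('movL',(207,261),(413,451))
tri('movR',(297,264),(363,451))
tri('fixR',(300,184),(363,490))
w=lambda u,v,z:np.round(px2w(cs,u*k,v*k,z),4)
for n,u,v,z in [('movL',413,451,.108),('movR',363,451,.108),('fixL',413,490,.108),('fixR',363,490,.108),('hub',387,330,.09),('gripend',420,250,.056),('gripin',421,318,.056),('mark',546,241,.008),('bluec',552,228,.008),('grey',117,205,.008)]: print(n,w(u,v,z))
for q in [(545,190),(585,209),(559,264),(518,248)]: print(w(*q,.008))
for q in [(86,181),(128,171),(148,232),(105,240)]: print(w(*q,.008))
print(np.round(ctrl.get_state()['joint_positions'],3))
"
```

```text
armend [ 0.4946 -0.0139  0.0597] [ 0.4955 -0.0094  0.0602]
hub [ 0.4954 -0.0485  0.0904] [ 0.4971 -0.0438  0.0908]
bar0 [ 0.6374 -0.076   0.065 ] [ 0.6375 -0.0758  0.065 ]
bark [ 0.638  -0.1307  0.0759] [ 0.6407 -0.1247  0.0764]
movL [ 0.6173 -0.0243  0.1138] [ 0.6178 -0.0207  0.1142]
movR [ 0.6165 -0.0751  0.1124] [ 0.6178 -0.0709  0.1128]
fixR [ 0.6621 -0.076   0.1149] [ 0.6629 -0.0729  0.1152]
movL [ 0.6221 -0.0206  0.108 ]
movR [ 0.6211 -0.0715  0.108 ]
fixL [ 0.6698 -0.0213  0.108 ]
fixR [ 0.6688 -0.0738  0.108 ]
hub [ 0.4974 -0.0438  0.09  ]
gripend [ 0.4251 -0.0096  0.056 ]
gripin [ 0.4969 -0.0093  0.056 ]
mark [0.4256 0.1326 0.008 ]
bluec [0.4113 0.1384 0.008 ]
grey [ 0.3744 -0.3425  0.008 ]
[0.3701 0.1282 0.008 ]
[0.391  0.1738 0.008 ]
[0.4519 0.1491 0.008 ]
[0.4329 0.1016 0.008 ]
[ 0.3472 -0.3736  0.008 ]
[ 0.3386 -0.3236  0.008 ]
[ 0.4053 -0.3118  0.008 ]
[ 0.4127 -0.3639  0.008 ]
[-3.470e-01 -2.620e-01  1.781e+00  1.000e-03  1.625e+00 -1.897e+00]
```

```bash
python3 -m jog '{"grip":[-1,-1,-1,-1,-1,-1,-1,-1],"xyz":[[-0.05,0.05,0.16],[-0.077,0.05,0.3],[-0.077,0.05,0.45],[-0.077,0.05,0.6],[-0.077,0.05,0.7],[-0.077,0.05,0.75],[-0.077,0.05,0.75],[-0.077,0.05,0.75]],"twist":[[0,0,0],[0,0,0],[0,0,0],[0,0,0],[0,0,0],[0,0,0],[0,0,0],[0,0,0]]}'; python3 -c "
from h import *
c=cam('wrist');st()
tgt([.443,-.0105,.0375],np.pi/2+YAW)
cv2.imwrite('pics/w2.png',cv2.resize(grab_frame('wrist'),(640,480)))"
```

```text
t: 2.6
eef_pos: [0.4436, -0.0121, 0.1357]
eef_rot: [0.031, 3.141, 0.0]
ft_force: [0.2, -0.4, 0.9]
finger_gap: 0.999
gripper_force: 0.0
t 2.6 p [ 0.4436 -0.0121  0.1357] r [0.031 3.141 0.   ] F [ 0.2 -0.4  0.9] gap 0.999 gf 0.0
xyz [0.002 0.005 0.327] twist [0.    0.    0.003]
```

View pics/w2.png

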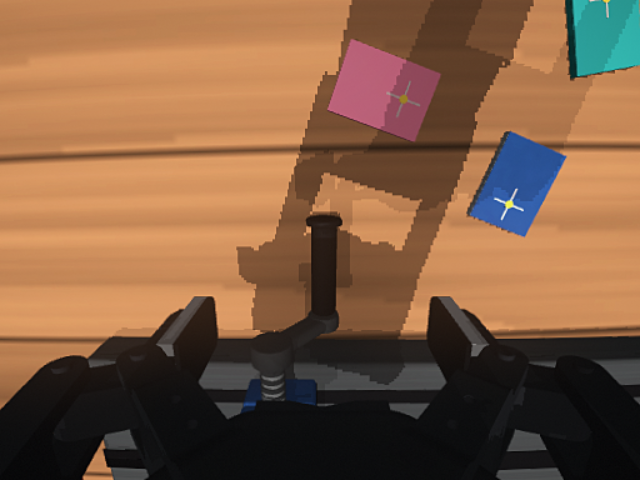

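The grip is centred between the pads (u 323, pads at 205 and 440), so I descend, close at 40 N and check.

```bash
python3 -c "
from h import *
print(w2px(cam('wrist'),[.443,-.0105,.056])*1.25)"; python3 -m jog '{"grip":[-1,-1,-1,-1,-1,-1,-1,-1],"xyz":[[0,0,0.1],[0,0,0.2],[0,0,0.29],[0,0,0.327],[0,0,0.327],[0,0,0.327],[0,0,0.327],[0,0,0.327]],"twist":[[0,0,0],[0,0,0],[0,0,0],[0,0,0],[0,0,0],[0,0,0],[0,0,0],[0,0,0]]}' 40;  python3 -m jog '{"grip":[-0.5,0,0.5,1,1,1,1,1],"xyz":[[0,0,0],[0,0,0],[0,0,0],[0,0,0],[0,0,0],[0,0,0],[0,0,0],[0,0,0]],"twist":[[0,0,0],[0,0,0],[0,0,0],[0,0,0],[0,0,0],[0,0,0],[0,0,0],[0,0,0]]}' 40
```

```text
[326.386852  246.3556374]
t: 3.45
eef_pos: [0.4447, -0.0137, 0.0385]
eef_rot: [0.034, 3.139, -0.001]
ft_force: [-0.3, 1.1, -0.9]
finger_gap: 0.995
gripper_force: 0.0
t: 4.25
eef_pos: [0.4434, -0.0131, 0.0371]
eef_rot: [-0.034, -3.141, -0.001]
ft_force: [0.0, 3.1, -0.2]
finger_gap: 0.182
gripper_force: 39.0
```

```bash
cat >> h.py <<'E'
def crank(a0,a1,n=8):
    for i in range(1,n+1):
        a=np.radians(a0+(a1-a0)*i/n); b=np.radians(a0)
        print([round(float(v),3) for v in (.010*(a-b)/(2*np.pi)/.3,.05*(np.sin(a)-np.sin(b))/.3,-.05*(np.cos(a)-np.cos(b))/.3)],end=',')
    print()
E
python3 -c "
from h import *
crank(136,316);crank(316,496)"
```

```text
[0.002, -0.055, 0.035],[0.004, -0.119, 0.047],[0.006, -0.182, 0.033],[0.008, -0.236, -0.004],[0.01, -0.271, -0.059],[0.012, -0.282, -0.123],[0.015, -0.269, -0.186],[0.017, -0.232, -0.24],
[0.002, 0.055, -0.035],[0.004, 0.119, -0.047],[0.006, 0.182, -0.033],[0.008, 0.236, 0.004],[0.01, 0.271, 0.059],[0.013, 0.282, 0.123],[0.015, 0.269, 0.186],[0.017, 0.232, 0.24],
```

```bash
python3 -m jog '{"grip":[1,1,1,1,1,1,1,1],"xyz":[[0.001,-0.028,0.02],[0.002,-0.055,0.035],[0.003,-0.087,0.044],[0.004,-0.119,0.047],[0.005,-0.15,0.043],[0.006,-0.182,0.033],[0.007,-0.21,0.017],[0.008,-0.236,-0.004]],"twist":[[0,0,0],[0,0,0],[0,0,0],[0,0,0],[0,0,0],[0,0,0],[0,0,0],[0,0,0]]}'
```

```text
t: 5.05
eef_pos: [0.4397, -0.0832, 0.0389]
eef_rot: [0.035, 3.141, 0.004]
ft_force: [2.1, 11.5, 3.5]
finger_gap: 0.181
gripper_force: 39.9
```

```bash
python3 -m jog '{"grip":[1,1,1,1,1,1,1,1],"xyz":[[0.001,-0.018,-0.027],[0.002,-0.032,-0.055],[0.003,-0.04,-0.087],[0.004,-0.043,-0.119],[0.005,-0.04,-0.151],[0.006,-0.03,-0.182],[0.007,-0.014,-0.21],[0.008,0.007,-0.236]],"twist":[[0,0,0],[0,0,0],[0,0,0],[0,0,0],[0,0,0],[0,0,0],[0,0,0],[0,0,0]]}'; python3 -m jog '{"grip":[1,1,1,1,1,1,1,1],"xyz":[[0.001,0.028,-0.02],[0.002,0.055,-0.035],[0.003,0.087,-0.044],[0.004,0.119,-0.047],[0.005,0.15,-0.043],[0.006,0.182,-0.033],[0.007,0.21,-0.017],[0.008,0.236,0.004]],"twist":[[0,0,0],[0,0,0],[0,0,0],[0,0,0],[0,0,0],[0,0,0],[0,0,0],[0,0,0]]}'
```

```text
t: 5.85
eef_pos: [0.437, -0.0857, 0.1106]
eef_rot: [-0.035, -3.141, 0.011]
ft_force: [-5.8, -12.1, 3.4]
finger_gap: 0.183
gripper_force: 40.5
t: 6.65
eef_pos: [0.4361, -0.0103, 0.1097]
eef_rot: [-0.034, -3.141, -0.002]
ft_force: [-6.3, 4.7, 9.3]
finger_gap: 0.178
gripper_force: 41.0
```

```bash
python3 -m jog '{"grip":[1,1,1,1,1,1,1,1],"xyz":[[0.004,0.018,0.023],[0.005,0.035,0.049],[0.006,0.043,0.08],[0.008,0.046,0.112],[0.01,0.043,0.144],[0.011,0.033,0.175],[0.012,0.017,0.203],[0.013,-0.004,0.229]],"twist":[[0,0,0],[0,0,0],[0,0,0],[0,0,0],[0,0,0],[0,0,0],[0,0,0],[0,0,0]]}'; python3 -m jog '{"grip":[1,1,1,1,1,1,1,1],"xyz":[[0.001,-0.028,0.02],[0.002,-0.055,0.035],[0.003,-0.087,0.044],[0.004,-0.119,0.047],[0.005,-0.15,0.043],[0.006,-0.182,0.033],[0.007,-0.21,0.017],[0.008,-0.236,-0.004]],"twist":[[0,0,0],[0,0,0],[0,0,0],[0,0,0],[0,0,0],[0,0,0],[0,0,0],[0,0,0]]}'
```

```text
t: 7.45
eef_pos: [0.4338, -0.0139, 0.0394]
eef_rot: [0.034, 3.139, -0.003]
ft_force: [-0.6, -6.1, 13.7]
finger_gap: 0.184
gripper_force: 41.6
t: 8.25
eef_pos: [0.4295, -0.0822, 0.0405]
eef_rot: [0.037, 3.139, 0.005]
ft_force: [9.2, 11.3, 4.4]
finger_gap: 0.18
gripper_force: 40.7
```

```bash
python3 -m jog '{"grip":[1,1,1,1,1,1,1,1],"xyz":[[0,-0.015,-0.03],[0,-0.03,-0.058],[0,-0.04,-0.09],[0,-0.041,-0.122],[0,-0.038,-0.154],[0.001,-0.027,-0.185],[0.002,-0.011,-0.213],[0.003,0.01,-0.239]],"twist":[[0,0,0],[0,0,0],[0,0,0],[0,0,0],[0,0,0],[0,0,0],[0,0,0],[0,0,0]]}';  python3 -m jog '{"grip":[0.4,0,-0.3,-0.5,-0.5,-0.5,-0.5,-0.5],"xyz":[[0,0,0],[0,0,0],[0,0,0],[0,0,0],[0,0,-0.1],[0,0,-0.3],[0,0,-0.5],[0,0,-0.6]],"twist":[[0,0,0],[0,0,0],[0,0,0],[0,0,0],[0,0,0],[0,0,0],[0,0,0],[0,0,0]]}'; python3 -c "
from h import *
s=st();print(np.round(s['joint_positions'],2))
im=grab_frame('top');cv2.imwrite('pics/t2.png',cv2.resize(im[100:260,60:370],(775,400),interpolation=cv2.INTER_CUBIC))
I=im.astype(int)
"
```

```text
t: 9.05
eef_pos: [0.427, -0.0829, 0.1119]
eef_rot: [-0.035, -3.139, 0.007]
ft_force: [-2.2, -11.1, 2.2]
finger_gap: 0.187
gripper_force: 40.6
t: 9.85
eef_pos: [0.4272, -0.0796, 0.2936]
eef_rot: [-0.034, -3.141, -0.001]
ft_force: [0.7, -0.0, -0.4]
finger_gap: 0.75
gripper_force: 0.0
t 9.85 p [ 0.4272 -0.0796  0.2936] r [-3.400e-02 -3.141e+00 -1.000e-03] F [ 0.7 -0.  -0.4] gap 0.75 gf 0.0
[-0.46 -0.2   1.86  0.    1.48 -2.01]
```

View pics/t2.png

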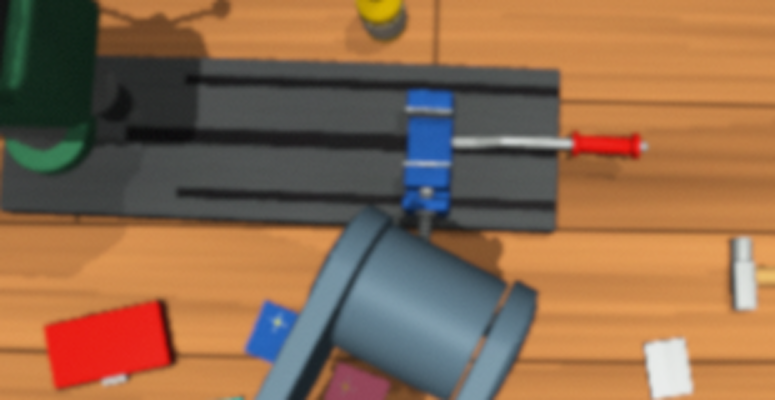

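```bash
python3 -m jog '{"grip":[-1,-1,-1,-1,-1,-1,-1,-1],"xyz":[[0,-0.15,0],[0,-0.3,0],[0.05,-0.45,0],[0.1,-0.6,0],[0.15,-0.7,0],[0.15,-0.8,0],[0.15,-0.88,0],[0.15,-0.88,0]],"twist":[[0,0,0.19],[0,0,0.38],[0,0,0.57],[0,0,0.76],[0,0,0.95],[0,0,1],[0,0,1],[0,0,1]]}';  python3 -c "
from h import *
st();tgt([.375,-.344,.17],np.radians(8.5))"
```

```text
t: 10.7
eef_pos: [0.3762, -0.3454, 0.2911]
eef_rot: [-1.238, -2.886, -0.0]
ft_force: [0.2, -0.3, 0.7]
finger_gap: 1.002
gripper_force: 0.0
t 10.7 p [ 0.3762 -0.3454  0.2911] r [-1.238 -2.886 -0.   ] F [ 0.2 -0.3  0.7] gap 1.002 gf 0.0
xyz [0.006 0.    0.404] twist [-0.001 -0.001  0.779]
```

```bash
python3 -m jog '{"grip":[-1,-1,-1,-1,-1,-1,-1,-1],"xyz":[[0.006,0,0.1],[0.006,0,0.2],[0.006,0,0.3],[0.006,0,0.4],[0.006,0,0.4],[0.006,0,0.4],[0.006,0,0.4],[0.006,0,0.4]],"twist":[[0,0,0.19],[0,0,0.38],[0,0,0.57],[0,0,0.779],[0,0,0.779],[0,0,0.779],[0,0,0.779],[0,0,0.779]]}';  cat >> h.py <<'E'
def seg(n,m,z,name):
    c=cam(n); im=grab_frame(n); mk=m(im.astype(int)).astype(np.uint8); 
    nn,l,s,ce=cv2.connectedComponentsWithStats(mk)
    i=1+np.argmax(s[1:,4]); ct=max(cv2.findContours((l==i).astype(np.uint8),0,1)[0],key=len)[:,0]
    P=np.array([px2w(c,u,v,z)[:2] for u,v in ct]); r=cv2.minAreaRect((P*1000).astype(np.float32)); print(name,len(ct),'rect',np.round(r[0],1),np.round(r[1],1),round(r[2],1),'box px',ct.min(0),ct.max(0)); return im
E
python3 -c "
from h import *
st();im=seg('wrist',lambda I:(I[...,0]>120)&(abs(I[...,0]-I[...,2])<30),.008,'grey')
cv2.imwrite('pics/w3.png',im)"
```

```text
t: 11.5
eef_pos: [0.3765, -0.3425, 0.1741]
eef_rot: [2.042, 2.383, -0.001]
ft_force: [-0.4, 0.0, -0.3]
finger_gap: 0.996
gripper_force: 0.0
t 11.5 p [ 0.3765 -0.3425  0.1741] r [ 2.042e+00  2.383e+00 -1.000e-03] F [-0.4  0.  -0.3] gap 0.996 gf 0.0
grey 105 rect [ 477.1 -447. ] [49.6 24.9] 2.0 box px [305 259] [343 280]
```

View pics/w3.png

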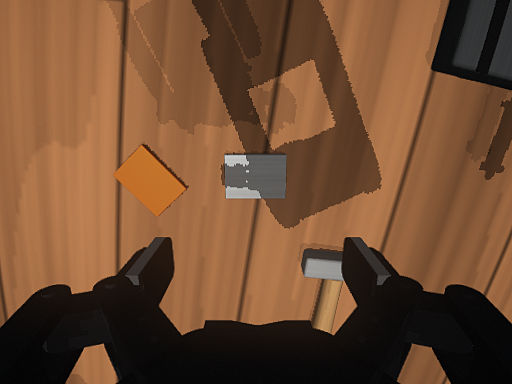

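The grey blank lies half in shadow at corners (225,153), (285,154), (286,199), (225,199). The hammer head at (323,262) is clear of the fingers.

```bash
python3 -c "
from h import *
c=cam('wrist')
P=np.array([px2w(c,u,v,.008)[:2] for u,v in [(225,153),(285.5,153.5),(286.5,199),(225,199)]])
m=P.mean(0);a=[np.degrees(np.arctan2(*(P[j]-P[i])[::-1])) for i,j in((0,1),(3,2))]
print(m,a,np.linalg.norm(P[1]-P[0]),np.linalg.norm(P[2]-P[1]))
print([np.round(px2w(c,u,v,.03)[:2],3) for u,v in((303,250),(345,250),(303,275))])
tgt([*m,.03],np.radians(np.mean(a)))"
```

```text
[ 0.37471397 -0.3450093 ] [np.float64(8.283672588706638), np.float64(8.748659936854896)] 0.06531353312805553 0.05154114850947662
[array([ 0.439, -0.414]), array([ 0.485, -0.407]), array([ 0.445, -0.445])]
xyz [-0.006 -0.007  0.48 ] twist [0.002 0.003 0.006]
```

```bash
python3 -m jog '{"grip":[-1,-1,-1,-1,-1,-1,-1,-1],"xyz":[[-0.006,-0.009,0.12],[-0.006,-0.009,0.25],[-0.006,-0.009,0.38],[-0.006,-0.009,0.48],[-0.006,-0.009,0.52],[-0.006,-0.009,0.54],[-0.006,-0.009,0.545],[-0.006,-0.009,0.545]],"twist":[[0,0,0],[0,0,0],[0,0,0],[0,0,0],[0,0,0],[0,0,0],[0,0,0],[0,0,0]]}';python3 -m jog '{"grip":[-1,-1,-1,-1,-1,-1,-1,-1],"xyz":[[0,0,0.005],[0,0,0.01],[0,0,0.015],[0,0,0.02],[0,0,0.025],[0,0,0.027],[0,0,0.027],[0,0,0.027]],"twist":[[0,0,0],[0,0,0],[0,0,0],[0,0,0],[0,0,0],[0,0,0],[0,0,0],[0,0,0]]}'; python3 -c "
from h import *
cv2.imwrite('pics/w4.png',grab_frame('wrist'))"
```

```text
t: 12.35
eef_pos: [0.3741, -0.345, 0.0101]
eef_rot: [2.045, 2.382, -0.001]
ft_force: [-0.3, -0.6, 0.6]
finger_gap: 0.995
gripper_force: 0.0
t: 13.15
eef_pos: [0.3732, -0.3438, 0.0005]
eef_rot: [-2.047, -2.383, -0.0]
ft_force: [-1.5, -0.2, -1.0]
finger_gap: 1.001
gripper_force: 0.0
```

View pics/w4.png

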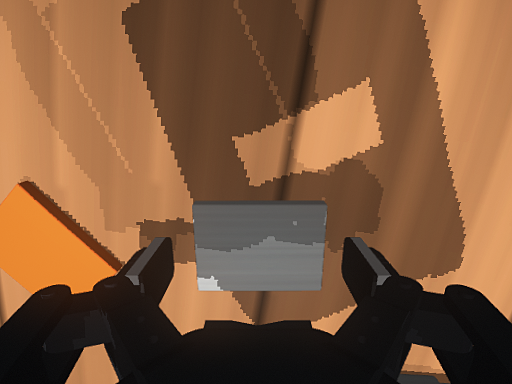

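```bash
python3 -c "
from h import *
c=cam('wrist');s=st();M=R.from_rotvec(s['eef_rot']).as_matrix()
for u,v in [(122,268),(27,181),(193,203),(326,203),(323,290),(197,290)]: print(np.round(M.T@(px2w(c,u,v,.008)-s['eef_pos'])*1000,1))
"
```

```text
t 13.2 p [ 0.3733 -0.3439  0.0006] r [2.047 2.383 0.   ] F [ 0.6 -0.1 -0.1] gap 0.995 gf 0.0
[-12.8 -73.3  -7.4]
[  35.6 -116.2   -7.4]
[ 24.2 -32.2  -7.4]
[24.2 33.9 -7.4]
[-26.1  35.8  -7.4]
[-26.1 -33.3  -7.4]
```

```bash
python3 -m jog '{"grip":[-0.83,-0.83,-0.83,-0.83,-0.83,-0.83,-0.83,-0.83],"xyz":[[0,0.003,0],[0,0.003,0.005],[0,0.003,0.01],[0,0.003,0.015],[0,0.003,0.02],[0,0.003,0.025],[0,0.003,0.025],[0,0.003,0.025]],"twist":[[0,0,0],[0,0,0],[0,0,0],[0,0,0],[0,0,0],[0,0,0],[0,0,0],[0,0,0]]}' 60;python3 -m jog '{"grip":[-0.7,-0.5,0,0.5,0.5,0.5,0.5,0.5],"xyz":[[0,0,0],[0,0,0],[0,0,0],[0,0,0],[0,0,0],[0,0,0],[0,0,0],[0,0,0]],"twist":[[0,0,0],[0,0,0],[0,0,0],[0,0,0],[0,0,0],[0,0,0],[0,0,0],[0,0,0]]}' 60
```

```text
t: 14.0
eef_pos: [0.3741, -0.3437, -0.007]
eef_rot: [-2.047, -2.383, -0.0]
ft_force: [-0.6, 0.5, 1.2]
finger_gap: 0.916
gripper_force: 0.0
t: 14.8
eef_pos: [0.3743, -0.3439, -0.0062]
eef_rot: [2.046, 2.383, -0.0]
ft_force: [-0.8, 2.1, 5.4]
finger_gap: 0.768
gripper_force: 66.8
```

```bash
python3 -m jog '{"grip":[-0.8,-0.8,-0.8,-0.8,-0.8,-0.8,-0.8,-0.8],"xyz":[[0,0,0],[0,0,0],[0,0,0],[0,0,-0.012],[0,0,-0.012],[0,0,-0.012],[0,0,-0.012],[0,0,-0.012]],"twist":[[0,0,0],[0,0,0],[0,0,0],[0,0,0],[0,0,0],[0,0,0],[0,0,0],[0,0,0]]}' 60;python3 -m jog '{"grip":[-0.7,-0.5,0,0.5,0.5,0.5,0.5,0.5],"xyz":[[0,0,0],[0,0,0],[0,0,0],[0,0,0],[0,0,0],[0,0,0],[0,0,0],[0,0,0]],"twist":[[0,0,0],[0,0,0],[0,0,0],[0,0,0],[0,0,0],[0,0,0],[0,0,0],[0,0,0]]}' 80;python3 -m jog '{"grip":[0.5,0.5,0.5,0.5,0.5,0.5,0.5,0.5],"xyz":[[0,0,-0.02],[0,0,-0.06],[0,0,-0.15],[0,0,-0.3],[0,0,-0.45],[0,0,-0.6],[0,0,-0.7],[0,0,-0.7]],"twist":[[0,0,0],[0,0,0],[0,0,0],[0,0,0],[0,0,0],[0,0,0],[0,0,0],[0,0,0]]}'; python3 -c "
from h import *
st();tgt([.55,-.052,.22],np.pi/2+YAW)"
```

```text
t: 15.6
eef_pos: [0.3741, -0.3437, -0.0033]
eef_rot: [-2.047, -2.383, 0.0]
ft_force: [0.3, 0.2, -0.0]
finger_gap: 0.899
gripper_force: 0.0
t: 16.4
eef_pos: [0.3743, -0.3438, -0.0023]
eef_rot: [-2.046, -2.383, 0.0]
ft_force: [-2.4, 3.6, 11.5]
finger_gap: 0.755
gripper_force: 84.8
t: 17.2
eef_pos: [0.376, -0.3462, 0.2126]
eef_rot: [2.04, 2.376, -0.004]
ft_force: [-0.2, -0.6, -1.7]
finger_gap: 0.751
gripper_force: 89.2
t 17.2 p [ 0.376  -0.3462  0.2126] r [ 2.04   2.376 -0.004] F [-0.2 -0.6 -1.7] gap 0.751 gf 89.2
xyz [ 0.881  0.722 -0.03 ] twist [-0.004  0.014 -1.779]
```

```bash
python3 -m jog '{"grip":[0.5,0.5,0.5,0.5,0.5,0.5,0.5,0.5],"xyz":[[0.05,0.1,-0.03],[0.15,0.2,-0.03],[0.25,0.3,-0.03],[0.35,0.4,-0.03],[0.4,0.5,-0.03],[0.4,0.6,-0.03],[0.4,0.65,-0.03],[0.4,0.65,-0.03]],"twist":[[0,0,-0.15],[0,0,-0.3],[0,0,-0.45],[0,0,-0.6],[0,0,-0.75],[0,0,-0.9],[0,0,-0.95],[0,0,-0.95]]}'; python3 -c "
from h import *
st();tgt([.55,-.052,.22],np.pi/2+YAW)
def m(I):
    k=(I[...,2]>I[...,1]+60)&(I[...,1]<80); w=np.zeros_like(k); w[140:175,270:335]=1; return k&w
im=seg('top',m,.08,'hold'); cv2.imwrite('pics/t3.png',cv2.resize(im[120:200,200:300],(800,640),interpolation=cv2.INTER_CUBIC))
"
```

```text
t: 18.0
eef_pos: [0.5494, -0.1944, 0.214]
eef_rot: [-1.033, -2.965, -0.001]
ft_force: [-0.3, -0.7, -1.6]
finger_gap: 0.754
gripper_force: 89.3
t 18.0 p [ 0.5494 -0.1944  0.214 ] r [-1.033e+00 -2.965e+00 -1.000e-03] F [-0.3 -0.7 -1.6] gap 0.754 gf 89.3
xyz [ 0.293  0.373 -0.019] twist [ 0.001 -0.003 -0.826]Traceback (most recent call last):
  File "<string>", line 6, in <module>
    im=seg('top',m,.08,'hold'); cv2.imwrite('pics/t3.png',cv2.resize(im[120:200,200:300],(800,640),interpolation=cv2.INTER_CUBIC))
  File "h.py", line 36, in seg
    i=1+np.argmax(s[1:,4]); ct=max(cv2.findContours((l==i).astype(np.uint8),0,1)[0],key=len)[:,0]
        ~~~~~~~~~^^^^^^^^^
    return _wrapfunc(a, 'argmax', axis=axis, out=out, **kwds)
    return bound(*args, **kwds)
ValueError: attempt to get argmax of an empty sequence
```

```bash
python3 -m jog '{"grip":[0.5,0.5,0.5,0.5,0.5,0.5,0.5,0.5],"xyz":[[0.05,0.05,-0.05],[0.1,0.1,-0.1],[0.16,0.2,-0.12],[0.23,0.3,-0.12],[0.29,0.37,-0.12],[0.29,0.37,-0.12],[0.29,0.37,-0.12],[0.29,0.37,-0.12]],"twist":[[0,0,-0.15],[0,0,-0.3],[0,0,-0.45],[0,0,-0.6],[0,0,-0.75],[0,0,-0.826],[0,0,-0.826],[0,0,-0.826]]}'; python3 -c "
from h import *
c=cam('top')
def f(im,sc,ox,oy,z):
    I=im.astype(int); m=(I[...,2]>I[...,1]+60)&(I[...,1]<80)
    n,l,s,ce=cv2.connectedComponentsWithStats(m.astype(np.uint8))
    for i in range(1,n):
        if s[i,4]>300:
            u,v=ce[i]; print(s[i,4],np.round(px2w(c,(u+.5)/sc-.5+ox,(v+.5)/sc-.5+oy,z),4))
f(cv2.imread('pics/c1.png'),5,179,108,.08)
t=cv2.imread('pics/t2.png');f(t[:,500:],2.5,260,100,.08)
st();cv2.imwrite('pics/w5.png',cv2.resize(grab_frame('wrist'),(640,480)))
"
```

```text
t: 18.85
eef_pos: [0.5491, -0.0552, 0.2512]
eef_rot: [-0.043, -3.14, 0.0]
ft_force: [0.0, -0.6, -2.8]
finger_gap: 0.753
gripper_force: 89.3
5926 [ 0.6341 -0.2539  0.08  ]
1455 [ 0.6338 -0.2597  0.08  ]
t 18.85 p [ 0.5491 -0.0552  0.2512] r [-0.043 -3.14   0.   ] F [ 0.  -0.6 -2.8] gap 0.753 gf 89.3
```

View pics/w5.png

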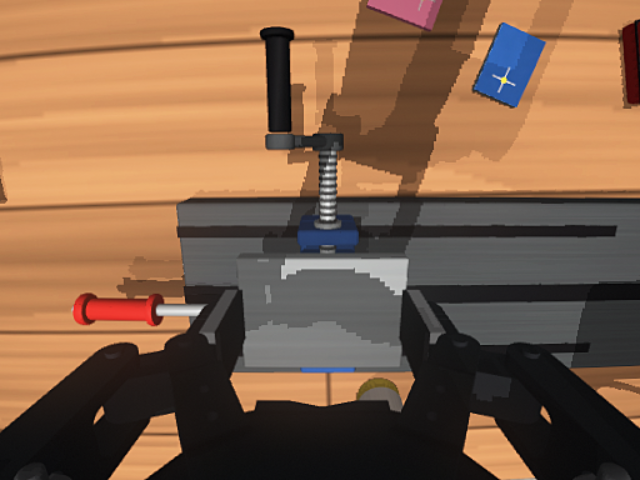

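```bash
python3 -c "
from h import *
c=cam('wrist');s=st();M=R.from_rotvec(s['eef_rot']).as_matrix();k=.8
for u,v in [(238,258),(407,255),(402,364),(244,368)]: print(np.round(M.T@(px2w(c,u*k,v*k,s['eef_pos'][2]+.0103)-s['eef_pos'])*1000,1))
for n,u,v,z in [('screw',327,190,.09),('hub',331,141,.09),('blk L',298,230,.1),('blk R',358,230,.1),('grip',278,80,.126)]: print(n,np.round(px2w(c,u*k,v*k,z),4))
for x in(.595,.634):tgt([x,-.053,.14],np.pi/2+YAW)
"
```

```text
t 18.9 p [ 0.5493 -0.0554  0.2513] r [-0.043 -3.14   0.   ] F [ 0.9 -0.8 -2.4] gap 0.755 gf 89.3
[ 24.2 -33.6 -10.3]
[ 25.4  32.4 -10.3]
[-23.9  33.7 -10.3]
[-26.  -34.5 -10.3]
screw [ 0.5224 -0.0513  0.09  ]
hub [ 0.4821 -0.047   0.09  ]
blk L [ 0.5542 -0.0767  0.1   ]
blk R [ 0.5556 -0.0259  0.1   ]
grip [ 0.4394 -0.0839  0.126 ]
xyz [-0.152  0.012  0.371] twist [-0.    -0.001 -0.007]
xyz [-0.282  0.016  0.371] twist [-0.    -0.001 -0.007]
```

```bash
python3 -m jog '{"grip":[0.5,0.5,0.5,0.5,0.5,0.5,0.5,0.5],"xyz":[[-0.1,0.013,0],[-0.2,0.013,0.05],[-0.286,0.017,0.15],[-0.286,0.017,0.25],[-0.286,0.017,0.35],[-0.286,0.017,0.42],[-0.286,0.017,0.42],[-0.286,0.017,0.42]],"twist":[[0,0,0],[0,0,0],[0,0,0],[0,0,0],[0,0,0],[0,0,0],[0,0,0],[0,0,0]]}'; python3 -m jog '{"grip":[0.5,0.5,0.5,0.5,0.5,0.5,0.5,0.5],"xyz":[[0,0,0.01],[0,0,0.02],[0,0,0.035],[0,0,0.05],[0,0,0.07],[0,0,0.09],[0,0,0.1],[0,0,0.1]],"twist":[[0,0,0],[0,0,0],[0,0,0],[0,0,0],[0,0,0],[0,0,0],[0,0,0],[0,0,0]]}';python3 -c "
from h import *
st();tgt([.635,-.0525,.0685],np.pi/2+YAW);
cv2.imwrite('pics/s5.png',cv2.resize(grab_frame('side')[130:280,180:360],(720,600),interpolation=cv2.INTER_CUBIC))"
```

```text
t: 19.7
eef_pos: [0.6357, -0.0524, 0.1257]
eef_rot: [-0.041, -3.141, -0.0]
ft_force: [-0.3, 0.4, -1.7]
finger_gap: 0.753
gripper_force: 89.3
t: 20.5
eef_pos: [0.6353, -0.0514, 0.0947]
eef_rot: [-0.038, -3.14, -0.001]
ft_force: [-0.7, 0.1, -3.0]
finger_gap: 0.754
gripper_force: 89.3
t 20.5 p [ 0.6353 -0.0514  0.0947] r [-3.80e-02 -3.14e+00 -1.00e-03] F [-0.7  0.1 -3. ] gap 0.754 gf 89.3
xyz [ 0.001 -0.004  0.087] twist [ 0.    -0.002 -0.003]
```

View pics/s5.png

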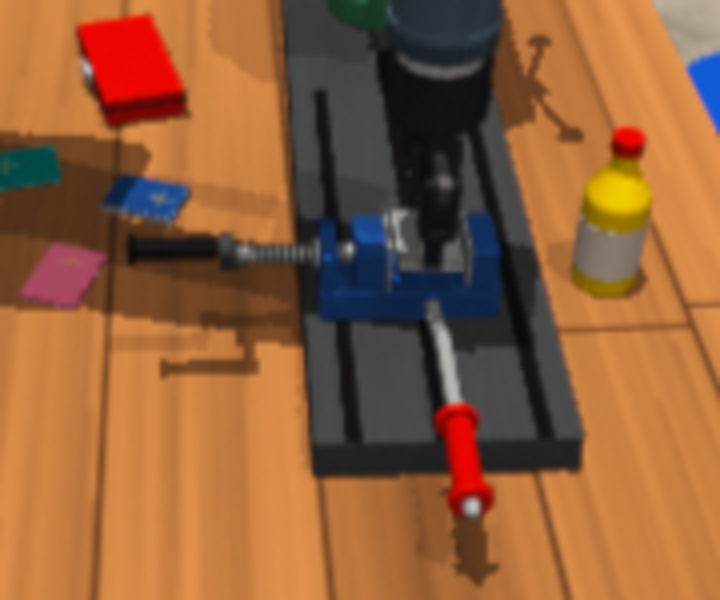

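The blank is already between the jaws with no contact force, so I lower it and let it go.

```bash
python3 -m jog '{"grip":[0.5,0.5,0.5,0.5,0.5,0.5,0.5,0.5],"xyz":[[0,0,0.02],[0,0,0.04],[0,0,0.055],[0,0,0.065],[0,0,0.075],[0,0,0.082],[0,0,0.086],[0,0,0.086]],"twist":[[0,0,0],[0,0,0],[0,0,0],[0,0,0],[0,0,0],[0,0,0],[0,0,0],[0,0,0]]}'; python3 -c "
from h import *
[st() for _ in range(2)]"
```

```text
t: 21.35
eef_pos: [0.6358, -0.0516, 0.0698]
eef_rot: [-0.038, -3.141, -0.0]
ft_force: [0.2, -0.6, -1.9]
finger_gap: 0.755
gripper_force: 89.3
t 21.35 p [ 0.6358 -0.0516  0.0698] r [-0.038 -3.141 -0.   ] F [ 0.2 -0.6 -1.9] gap 0.755 gf 89.3
t 21.35 p [ 0.6358 -0.0516  0.0698] r [-0.038 -3.141 -0.   ] F [ 0.2 -0.6 -1.9] gap 0.755 gf 89.3
```

```bash
python3 -m jog '{"grip":[0.5,0.5,0.5,0.5,-0.8,-0.85,-0.85,-0.85],"xyz":[[0,0,0.004],[0,0,0.007],[0,0,0.007],[0,0,0.007],[0,0,0.007],[0,0,0.007],[0,0,0.007],[0,0,0.007]],"twist":[[0,0,0],[0,0,0],[0,0,0],[0,0,0],[0,0,0],[0,0,0],[0,0,0],[0,0,0]]}'; python3 -m jog '{"grip":[-0.85,-0.85,-0.85,-0.85,-0.9,-1,-1,-1],"xyz":[[0,0,-0.02],[0,0,-0.05],[0,0,-0.1],[0,0,-0.2],[0.1,0,-0.35],[0.2,0,-0.5],[0.3,0,-0.6],[0.35,0,-0.6]],"twist":[[0,0,0],[0,0,0],[0,0,0],[0,0,0],[0,0,0],[0,0,0],[0,0,0],[0,0,0]]}'; python3 -c "
from h import *
st()
tgt([.41,.137,.2],np.radians(-20.5))
cv2.imwrite('pics/w6.png',cv2.resize(grab_frame('wrist'),(640,480)))"
```

```text
t: 22.15
eef_pos: [0.6361, -0.0516, 0.0681]
eef_rot: [0.038, 3.141, -0.0]
ft_force: [-0.6, 1.0, -0.3]
finger_gap: 0.923
gripper_force: 0.0
t: 22.95
eef_pos: [0.5321, -0.0496, 0.2556]
eef_rot: [0.038, 3.13, -0.006]
ft_force: [0.4, -0.0, -0.3]
finger_gap: 1.0
gripper_force: 0.0
t 22.95 p [ 0.5321 -0.0496  0.2556] r [ 0.038  3.13  -0.006] F [ 0.4 -0.  -0.3] gap 1.0 gf 0.0
xyz [0.424 0.613 0.178] twist [-0.012  0.009 -1.575]
```

View pics/w6.png

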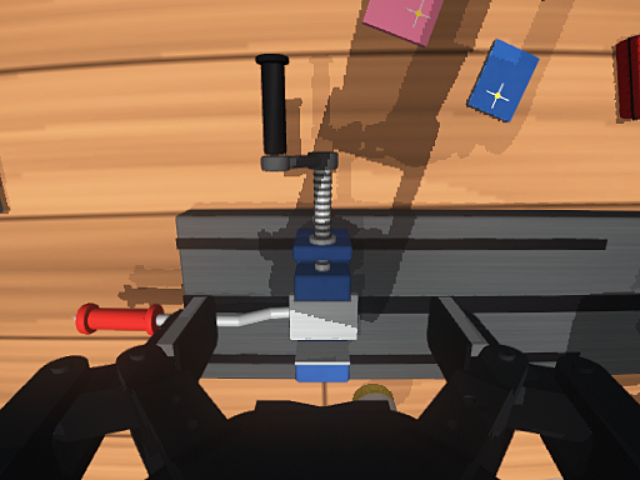

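The grey blank lies flat on the bed between the jaws, at (290–357, 295–339). Next is the blue blank, with the fingers turned so that the mark is on tool +y.

```bash
python3 -m jog '{"grip":[-1,-1,-1,-1,-1,-1,-1,-1],"xyz":[[0.05,0.1,0],[0.1,0.2,0],[0.2,0.3,0],[0.3,0.4,0],[0.4,0.5,0],[0.424,0.6,0],[0.424,0.613,0],[0.424,0.613,0]],"twist":[[-0.012,0.009,0.15],[-0.012,0.009,0.3],[-0.012,0.009,0.45],[-0.012,0.009,0.6],[-0.012,0.009,0.8],[-0.012,0.009,1],[-0.012,0.009,1],[-0.012,0.009,1]]}'; python3 -m jog '{"grip":[-1,-1,-1,-1,-1,-1,-1,-1],"xyz":[[0,0,0],[0,0,0],[0,0,0],[0,0,0],[0,0,0],[0,0,0],[0,0,0],[0,0,0]],"twist":[[0,0,0.19],[0,0,0.38],[0,0,0.57],[0,0,0.76],[0,0,0.95],[0,0,1],[0,0,1],[0,0,1]]}';python3 -c "
from h import *
s=st();print(np.round(s['joint_positions'],2));tgt([.41,.137,.17],np.radians(-20.5))"
```

```text
t: 23.8
eef_pos: [0.4085, 0.1385, 0.2484]
eef_rot: [-1.229, -2.885, -0.015]
ft_force: [-0.1, -0.5, -0.2]
finger_gap: 1.004
gripper_force: 0.0
t: 24.6
eef_pos: [0.4087, 0.1371, 0.2478]
eef_rot: [-2.24, -2.189, -0.009]
ft_force: [-0.6, 0.3, 0.3]
finger_gap: 1.001
gripper_force: 0.0
t 24.6 p [0.4087 0.1371 0.2478] r [-2.24  -2.189 -0.009] F [-0.6  0.3  0.3] gap 1.001 gf 0.0
[ 0.04 -0.17  1.93  0.01  1.39  0.06]
xyz [-0.003  0.005  0.259] twist [-0.006 -0.013  0.426]
```

```bash
python3 -m jog '{"grip":[-1,-1,-1,-1,-1,-1,-1,-1],"xyz":[[0,0,0.1],[0,0,0.2],[-0.003,0.005,0.26],[-0.003,0.005,0.26],[-0.003,0.005,0.26],[-0.003,0.005,0.26],[-0.003,0.005,0.26],[-0.003,0.005,0.26]],"twist":[[-0.006,-0.013,0.15],[-0.006,-0.013,0.3],[-0.006,-0.013,0.426],[-0.006,-0.013,0.426],[-0.006,-0.013,0.426],[-0.006,-0.013,0.426],[-0.006,-0.013,0.426],[-0.006,-0.013,0.426]]}';python3 -c "
from h import *
s=st();M=R.from_rotvec(s['eef_rot']).as_matrix();c=cam('wrist')
def m(I):
    k=(I[...,0]>I[...,2]+25)&(I[...,0]>I[...,1]+15); k[300:]=0; return k
im=seg('wrist',m,.008,'blue');cv2.imwrite('pics/w7.png',im)
d=cv2.inRange(im,(0,120,150),(110,255,255))
tgt([.41,.137,.0],np.radians(-20.5))"
```

```text
t: 25.4
eef_pos: [0.4101, 0.1379, 0.1707]
eef_rot: [2.581, 1.79, 0.003]
ft_force: [0.2, -0.7, 0.3]
finger_gap: 1.001
gripper_force: 0.0
t 25.4 p [0.4101 0.1379 0.1707] r [2.581 1.79  0.003] F [ 0.2 -0.7  0.3] gap 1.001 gf 0.0
blue 207 rect [411.1 137.3] [49.6 67.5] 68.1 box px [227 153] [289 198]
xyz [-0.003  0.001  0.568] twist [ 0.002 -0.001 -0.   ]
```

View pics/w7.png

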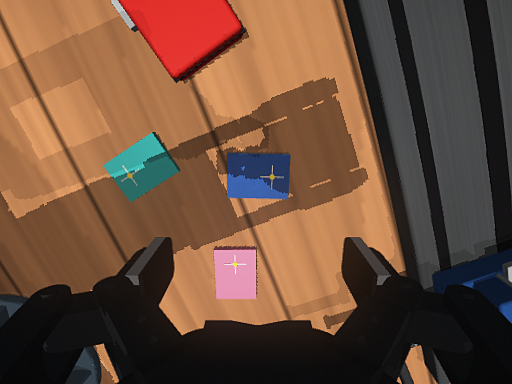

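```bash
python3 -c "
from h import *
tgt([.4108,.1373,-.003],np.radians(-21.3))"
python3 -m jog '{"grip":[-1,-1,-1,-1,-1,-1,-1,-1],"xyz":[[-0.002,0.003,0.15],[-0.002,0.003,0.3],[-0.002,0.003,0.4],[-0.002,0.003,0.48],[-0.002,0.003,0.52],[-0.002,0.003,0.54],[-0.002,0.003,0.54],[-0.002,0.003,0.54]],"twist":[[0,0,0.018],[0,0,0.018],[0,0,0.018],[0,0,0.018],[0,0,0.018],[0,0,0.018],[0,0,0.018],[0,0,0.018]]}';python3 -c "
from h import *
s=st();M=R.from_rotvec(s['eef_rot']).as_matrix()
def m(I):
    k=(I[...,0]>I[...,2]+25)&(I[...,0]>I[...,1]+15); k[300:]=0; return k
im=seg('wrist',m,.008,'blue')
tgt([.4108,.1373,-.003],np.radians(-21.3))"
```

```text
xyz [-0.001  0.003  0.578] twist [ 0.002 -0.001  0.017]
t: 26.25
eef_pos: [0.4111, 0.1371, 0.0088]
eef_rot: [2.594, 1.771, 0.003]
ft_force: [-0.2, 0.6, 0.4]
finger_gap: 0.998
gripper_force: 0.0
t 26.25 p [0.4111 0.1371 0.0088] r [2.594 1.771 0.003] F [-0.2  0.6  0.4] gap 0.998 gf 0.0
blue 407 rect [410.8 137.4] [50.1 67.6] 68.1 box px [193 196] [320 280]
xyz [ 0.    -0.002  0.04 ] twist [ 0.003 -0.002 -0.001]
```

```bash
python3 -m jog '{"grip":[-0.9,-0.85,-0.85,-0.85,-0.85,-0.85,-0.85,-0.85],"xyz":[[0,0,0],[0,0,0.01],[0,0,0.02],[0,0,0.03],[0,0,0.04],[0,0,0.04],[0,0,0.04],[0,0,0.04]],"twist":[[0,0,0.013],[0,0,0.013],[0,0,0.013],[0,0,0.013],[0,0,0.013],[0,0,0.013],[0,0,0.013],[0,0,0.013]]}' 60;python3 -m jog '{"grip":[-0.7,-0.5,0,0.5,0.5,0.5,0.5,0.5],"xyz":[[0,0,0],[0,0,0],[0,0,0],[0,0,0],[0,0,0],[0,0,0],[0,0,0],[0,0,0]],"twist":[[0,0,0],[0,0,0],[0,0,0],[0,0,0],[0,0,0],[0,0,0],[0,0,0],[0,0,0]]}' 80;python3 -m jog '{"grip":[0.5,0.5,0.5,0.5,0.5,0.5,0.5,0.5],"xyz":[[0,0,-0.02],[0,0,-0.06],[0,0,-0.15],[0,0,-0.3],[0,0,-0.45],[0,0,-0.6],[0,0,-0.75],[0,0,-0.75]],"twist":[[0,0,0],[0,0,0],[0,0,0],[0,0,0],[0,0,0],[0,0,0],[0,0,0],[0,0,0]]}'; python3 -c "
from h import *
s=st();M=R.from_rotvec(s['eef_rot']).as_matrix()
y=[-np.sin(YAW),np.cos(YAW),0]
print('shift',np.round(M.T@(np.array([.55,-.052,.25])-s['eef_pos'])/.3,3))"
```

```text
t: 27.1
eef_pos: [0.4101, 0.137, -0.0042]
eef_rot: [-2.604, -1.758, -0.0]
ft_force: [0.3, -0.6, -0.0]
finger_gap: 0.919
gripper_force: 0.0
t: 27.9
eef_pos: [0.4103, 0.137, -0.0032]
eef_rot: [-2.604, -1.758, -0.0]
ft_force: [-4.7, -0.6, 15.5]
finger_gap: 0.76
gripper_force: 84.1
t: 28.7
eef_pos: [0.4139, 0.1373, 0.2281]
eef_rot: [2.598, 1.754, 0.018]
ft_force: [0.5, 0.4, -1.6]
finger_gap: 0.76
gripper_force: 89.4
t 28.7 p [0.4139 0.1373 0.2281] r [2.598 1.754 0.018] F [ 0.5  0.4 -1.6] gap 0.76 gf 89.4
shift [-0.415  0.657 -0.068]
```

```bash
python3 -m jog '{"grip":[0.5,0.5,0.5,0.5,0.5,0.5,0.5,0.5],"xyz":[[0,0,-0.03],[0,0,-0.06],[0,0,-0.07],[0,0,-0.07],[0,0,-0.07],[0,0,-0.07],[0,0,-0.07],[0,0,-0.07]],"twist":[[0,0,-0.15],[0,0,-0.3],[0,0,-0.45],[0,0,-0.6],[0,0,-0.75],[0,0,-0.9],[0,0,-1],[0,0,-1]]}'; python3 -m jog '{"grip":[0.5,0.5,0.5,0.5,0.5,0.5,0.5,0.5],"xyz":[[0,0,0],[0,0,0],[0,0,0],[0,0,0],[0,0,0],[0,0,0],[0,0,0],[0,0,0]],"twist":[[0,0,-0.15],[0,0,-0.3],[0,0,-0.45],[0,0,-0.6],[0,0,-0.75],[0,0,-0.9],[0,0,-1],[0,0,-1]]}'; python3 -c "
from h import *
s=st();tgt([.55,-.052,.25],np.pi/2+YAW)"
```

```text
t: 29.5
eef_pos: [0.4093, 0.1369, 0.2411]
eef_rot: [-1.731, -2.62, 0.001]
ft_force: [-1.2, -0.3, -1.7]
finger_gap: 0.757
gripper_force: 89.4
t: 30.3
eef_pos: [0.4096, 0.1369, 0.2413]
eef_rot: [-0.6, -3.083, -0.0]
ft_force: [0.8, -0.0, -2.1]
finger_gap: 0.759
gripper_force: 89.4
t 30.3 p [0.4096 0.1369 0.2413] r [-0.6   -3.083 -0.   ] F [ 0.8 -0.  -2.1] gap 0.759 gf 89.4
xyz [-0.67  -0.408 -0.03 ] twist [ 0.    -0.001 -0.462]
```

```bash
python3 -m jog '{"grip":[0.5,0.5,0.5,0.5,0.5,0.5,0.5,0.5],"xyz":[[-0.1,-0.06,-0.03],[-0.2,-0.12,-0.03],[-0.3,-0.18,-0.03],[-0.4,-0.24,-0.03],[-0.5,-0.3,-0.03],[-0.6,-0.37,-0.03],[-0.67,-0.408,-0.03],[-0.67,-0.408,-0.03]],"twist":[[0,0,-0.1],[0,0,-0.2],[0,0,-0.3],[0,0,-0.4],[0,0,-0.462],[0,0,-0.462],[0,0,-0.462],[0,0,-0.462]]}'; python3 -c "
from h import *
s=st();tgt([.635,-.0525,.125],np.pi/2+YAW);cv2.imwrite('pics/w8.png',cv2.resize(grab_frame('wrist'),(640,480)))"
```

```text
t: 31.1
eef_pos: [0.5518, -0.0544, 0.2501]
eef_rot: [-0.043, -3.141, 0.0]
ft_force: [0.4, 0.3, -2.5]
finger_gap: 0.759
gripper_force: 89.5
t 31.1 p [ 0.5518 -0.0544  0.2501] r [-0.043 -3.141  0.   ] F [ 0.4  0.3 -2.5] gap 0.759 gf 89.5
xyz [-0.277  0.014  0.417] twist [-0.    -0.    -0.007]
```

View pics/w8.png

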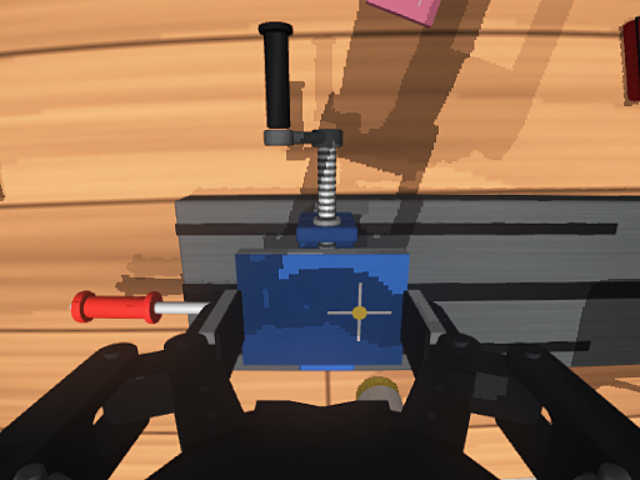

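The blue blank is held level with the mark to +y at (360,313), so I lower it onto the grey one.

```bash
python3 -m jog '{"grip":[0.5,0.5,0.5,0.5,0.5,0.5,0.5,0.5],"xyz":[[-0.1,0.013,0],[-0.2,0.015,0.05],[-0.28,0.017,0.15],[-0.28,0.017,0.25],[-0.28,0.017,0.35],[-0.28,0.017,0.42],[-0.28,0.017,0.42],[-0.28,0.017,0.42]],"twist":[[0,0,-0.007],[0,0,-0.007],[0,0,-0.007],[0,0,-0.007],[0,0,-0.007],[0,0,-0.007],[0,0,-0.007],[0,0,-0.007]]}'; python3 -m jog '{"grip":[0.5,0.5,0.5,0.5,0.5,0.5,0.5,0.5],"xyz":[[0,0,0.01],[0,0,0.02],[0,0,0.035],[0,0,0.05],[0,0,0.07],[0,0,0.09],[0,0,0.1],[0,0,0.1]],"twist":[[0,0,0],[0,0,0],[0,0,0],[0,0,0],[0,0,0],[0,0,0],[0,0,0],[0,0,0]]}';python3 -c "
from h import *
st();tgt([.636,-.0516,.076],np.pi/2+YAW)"
```

```text
t: 31.95
eef_pos: [0.6345, -0.0475, 0.125]
eef_rot: [-0.024, -3.141, -0.001]
ft_force: [1.0, -0.5, -1.6]
finger_gap: 0.757
gripper_force: 89.4
t: 32.75
eef_pos: [0.6343, -0.0482, 0.0938]
eef_rot: [-0.023, -3.14, -0.001]
ft_force: [0.0, -0.0, -1.6]
finger_gap: 0.752
gripper_force: 89.4
t 32.75 p [ 0.6343 -0.0482  0.0938] r [-2.30e-02 -3.14e+00 -1.00e-03] F [ 0.  -0.  -1.6] gap 0.752 gf 89.4
xyz [-0.006 -0.011  0.059] twist [ 0.001 -0.002  0.009]
```

```bash
python3 -m jog '{"grip":[0.5,0.5,0.5,0.5,0.5,0.5,0.5,0.5],"xyz":[[-0.006,-0.011,0.01],[-0.006,-0.011,0.02],[-0.006,-0.011,0.03],[-0.006,-0.011,0.04],[-0.006,-0.011,0.05],[-0.006,-0.011,0.055],[-0.006,-0.011,0.057],[-0.006,-0.011,0.057]],"twist":[[0,0,0.009],[0,0,0.009],[0,0,0.009],[0,0,0.009],[0,0,0.009],[0,0,0.009],[0,0,0.009],[0,0,0.009]]}'; python3 -m jog '{"grip":[0.5,0.5,0.5,0.5,0.5,0.5,0.5,0.5],"xyz":[[0,0,0],[0,0,0],[0,0,0.003],[0,0,0.003],[0,0,0.003],[0,0,0.003],[0,0,0.003],[0,0,0.003]],"twist":[[0,0,0],[0,0,0],[0,0,0],[0,0,0],[0,0,0],[0,0,0],[0,0,0],[0,0,0]]}'
```

```text
t: 33.55
eef_pos: [0.6365, -0.0516, 0.0776]
eef_rot: [-0.034, -3.141, -0.001]
ft_force: [0.5, -0.2, -2.2]
finger_gap: 0.757
gripper_force: 89.4
t: 34.35
eef_pos: [0.6366, -0.0517, 0.0768]
eef_rot: [0.034, 3.141, 0.0]
ft_force: [-0.2, 0.2, -2.6]
finger_gap: 0.76
gripper_force: 89.4
```

```bash
python3 -m jog '{"grip":[0.5,0.5,0.5,0.5,-0.8,-0.85,-0.85,-0.85],"xyz":[[0,0,0.003],[0,0,0.006],[0,0,0.006],[0,0,0.006],[0,0,0.006],[0,0,0.006],[0,0,0.006],[0,0,0.006]],"twist":[[0,0,0],[0,0,0],[0,0,0],[0,0,0],[0,0,0],[0,0,0],[0,0,0],[0,0,0]]}'; python3 -m jog '{"grip":[-0.85,-0.85,-0.85,-0.7,-0.6,-0.5,-0.5,-0.5],"xyz":[[0,0,0.01],[0,0,0.02],[0,0,0.02],[0,0,0.02],[0,0,0.02],[0,0,0.02],[0,0,0.02],[0,0,0.02]],"twist":[[0,0,0],[0,0,0],[0,0,0],[0,0,0],[0,0,0],[0,0,0],[0,0,0],[0,0,0]]}' 25; python3 -m jog '{"grip":[-0.5,-0.5,-0.8,-0.85,-0.85,-0.85,-0.85,-0.85],"xyz":[[0,0,0],[0,0,0],[0,0,0],[0,0,0],[0,0,0],[0,0,0],[0,0,-0.02],[0,0,-0.05]],"twist":[[0,0,0],[0,0,0],[0,0,0],[0,0,0],[0,0,0],[0,0,0],[0,0,0],[0,0,0]]}'; python3 -m jog '{"grip":[-0.85,-0.85,-0.85,-0.85,-0.9,-1,-1,-1],"xyz":[[0,0,-0.02],[0,0,-0.05],[0,0,-0.1],[0,0,-0.2],[0.1,0,-0.35],[0.2,0,-0.5],[0.3,0,-0.55],[0.35,0,-0.55]],"twist":[[0,0,0],[0,0,0],[0,0,0],[0,0,0],[0,0,0],[0,0,0],[0,0,0],[0,0,0]]}'; python3 -c "
from h import *
s=st();c=cam('wrist');cv2.imwrite('pics/w9.png',cv2.resize(grab_frame('wrist'),(640,480)))
tgt([.432,-.084,.2],np.pi/2+YAW)"
```

```text
t: 35.15
eef_pos: [0.6368, -0.0517, 0.0751]
eef_rot: [0.034, 3.141, 0.0]
ft_force: [-0.3, 0.1, 0.2]
finger_gap: 0.925
gripper_force: 0.0
t: 35.95
eef_pos: [0.6367, -0.0516, 0.0692]
eef_rot: [0.034, 3.141, 0.0]
ft_force: [-0.6, -1.0, 2.5]
finger_gap: 0.787
gripper_force: 30.1
t: 36.75
eef_pos: [0.6362, -0.0515, 0.0839]
eef_rot: [-0.034, -3.14, -0.001]
ft_force: [0.9, 0.1, -0.3]
finger_gap: 0.927
gripper_force: 0.0
t: 37.55
eef_pos: [0.5318, -0.0497, 0.2547]
eef_rot: [0.034, 3.134, -0.004]
ft_force: [1.2, -0.4, -0.3]
finger_gap: 1.002
gripper_force: 0.0
t 37.55 p [ 0.5318 -0.0497  0.2547] r [ 0.034  3.134 -0.004] F [ 1.2 -0.4 -0.3] gap 1.002 gf 0.0
xyz [ 0.324 -0.123  0.174] twist [-0.002  0.005  0.   ]
```

```bash
python3 -c "
from h import *
s=st();c=cam('wrist');im=cv2.imread('pics/w9.png');I=im.astype(int);k=.8
m=(I[...,2]>150)&(I[...,1]>120)&(I[...,0]<110); m[:280]=0;m[365:]=0;m[:,:240]=0;m[:,410:]=0
ys,xs=np.where(m);print(len(xs),xs.mean() if len(xs) else 0,ys.mean() if len(xs) else 0)
if len(xs): print('mark',np.round(px2w(c,xs.mean()*k,ys.mean()*k,.086),4))
g=(I.sum(2)<90);g[:45]=0;g[160:]=0;g[:,:240]=0;g[:,300:]=0
n,l,st_,ce=cv2.connectedComponentsWithStats(g.astype(np.uint8));i=1+np.argmax(st_[1:,4]);print(st_[i],ce[i],np.round(px2w(c,*(ce[i]*k),.127),4))
b=(I[...,0]>I[...,2]+25)&(I[...,0]>I[...,1]+15)
for v in (300,305,315,325,330,335): 
    x=np.where(b[v,200:420])[0]; print(v,x.min()+200 if len(x) else 0,x.max()+200 if len(x) else 0)
cv2.imwrite('pics/w9c.png',cv2.resize(im[200:400,200:440],(720,600)))"
```

```text
t 37.6 p [ 0.5299 -0.0493  0.2526] r [ 3.400e-02  3.137e+00 -2.000e-03] F [ 0.3  0.6 -0.7] gap 1.0 gf 0.0
24 338.125 322.3333333333333
mark [ 0.6323 -0.037   0.086 ]
[ 256   55   32  100 1724] [273.71693735 100.73897912] [ 0.4344 -0.0824  0.127 ]
300 287 358
305 287 358
315 288 358
325 288 357
330 288 357
335 288 357
```

View pics/w9c.png

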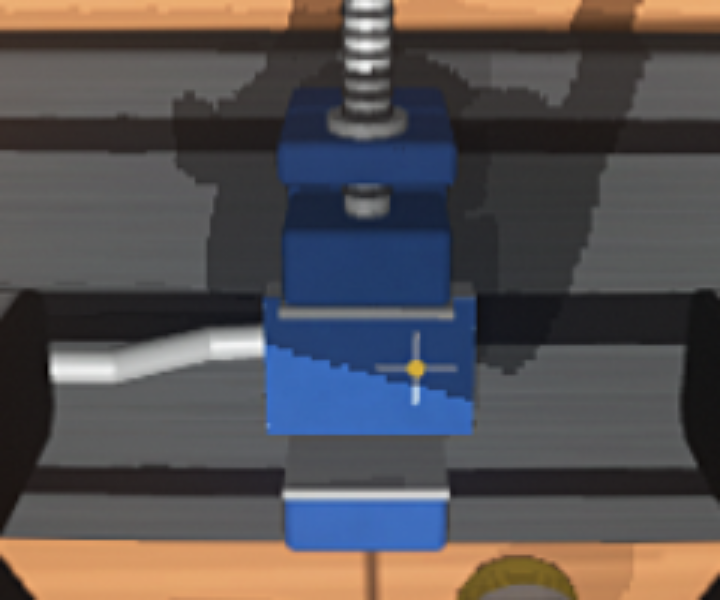

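The pile is flush, with blue on top and the mark to +y. Now I grip the crank.

```bash
python3 -c "
from h import *
tgt([.428,-.0824,.2],np.pi/2+YAW);tgt([.428,-.0824,.108],np.pi/2+YAW);crank(316,181,8);crank(181,46,8)"; python3 -m jog '{"grip":[-0.6,-0.6,-0.6,-0.6,-0.6,-0.6,-0.6,-0.6],"xyz":[[0.1,-0.05,0],[0.2,-0.1,0],[0.34,-0.118,0.05],[0.34,-0.118,0.15],[0.34,-0.118,0.165],[0.34,-0.118,0.165],[0.34,-0.118,0.165],[0.34,-0.118,0.165]],"twist":[[0,0,0],[0,0,0],[0,0,0],[0,0,0],[0,0,0],[0,0,0],[0,0,0],[0,0,0]]}' 40;python3 -c "
from h import *
s=st();tgt([.428,-.0824,.108],np.pi/2+YAW);c=cam('wrist');I=grab_frame('wrist').astype(int)
g=I.sum(2)<90;g[280:]=0;n,l,q,ce=cv2.connectedComponentsWithStats(g.astype(np.uint8))
for i in range(1,n):
    if q[i,4]>300: print(q[i],ce[i],np.round(px2w(c,*ce[i],.127),4))"
```

```text
xyz [ 0.338 -0.117  0.174] twist [-0.002  0.005  0.   ]
xyz [ 0.339 -0.117  0.481] twist [-0.002  0.005  0.   ]
[-0.002, -0.03, 0.039],[-0.003, -0.047, 0.085],[-0.005, -0.05, 0.133],[-0.006, -0.039, 0.181],[-0.008, -0.015, 0.223],[-0.009, 0.021, 0.257],[-0.011, 0.065, 0.279],[-0.012, 0.113, 0.287],
[-0.002, 0.048, -0.006],[-0.003, 0.093, -0.026],[-0.005, 0.13, -0.059],[-0.006, 0.156, -0.1],[-0.008, 0.168, -0.147],[-0.009, 0.167, -0.196],[-0.011, 0.151, -0.243],[-0.013, 0.123, -0.282],
t: 38.4
eef_pos: [0.4301, -0.0828, 0.2006]
eef_rot: [0.033, 3.14, -0.001]
ft_force: [-0.3, 0.4, 0.9]
finger_gap: 0.803
gripper_force: 0.0
t 38.4 p [ 0.4301 -0.0828  0.2006] r [ 3.30e-02  3.14e+00 -1.00e-03] F [-0.3  0.4  0.9] gap 0.803 gf 0.0
xyz [0.008 0.001 0.309] twist [-0.     0.002  0.001]
[ 244  171   54   87 1834] [259.78189749 216.50599782] [ 0.4431 -0.0821  0.127 ]
[126 233  67  47 938] [170.12366738 268.07462687] [ 0.4888 -0.1599  0.127 ]
[ 299  233   92   47 1519] [342.65306122 262.92692561] [ 0.4868 -0.0124  0.127 ]
[403 251 109  14 886] [474.31828442 257.1275395 ] [0.4855 0.104  0.127 ]
```

```bash
python3 -m jog '{"grip":[-0.6,-0.6,-0.6,-0.6,-0.6,0,0.5,1],"xyz":[[0.003,0.002,0.1],[0.003,0.002,0.2],[0.003,0.002,0.28],[0.003,0.002,0.305],[0.003,0.002,0.305],[0.003,0.002,0.305],[0.003,0.002,0.305],[0.003,0.002,0.305]],"twist":[[0,0,0],[0,0,0],[0,0,0],[0,0,0],[0,0,0],[0,0,0],[0,0,0],[0,0,0]]}' 40; python3 -m jog '{"grip":[1,1,1,1,1,1,1,1],"xyz":[[0,0,0],[0,0,0],[0,0,0],[0,0,0],[0,0,0],[0,0,0],[0,0,0],[0,0,0]],"twist":[[0,0,0],[0,0,0],[0,0,0],[0,0,0],[0,0,0],[0,0,0],[0,0,0],[0,0,0]]}' 40
```

```text
t: 39.25
eef_pos: [0.4289, -0.0823, 0.1091]
eef_rot: [0.034, 3.139, -0.001]
ft_force: [0.9, -0.1, 0.4]
finger_gap: 0.292
gripper_force: 0.0
t: 40.05
eef_pos: [0.4286, -0.0825, 0.1087]
eef_rot: [0.034, 3.14, -0.001]
ft_force: [-1.3, -1.7, 5.2]
finger_gap: 0.184
gripper_force: 39.0
```

```bash
python3 -m jog '{"grip":[1,1,1,1,1,1,1,1],"xyz":[[-0.002,-0.03,0.039],[-0.003,-0.047,0.085],[-0.005,-0.05,0.133],[-0.006,-0.039,0.181],[-0.008,-0.015,0.223],[-0.009,0.021,0.257],[-0.011,0.065,0.279],[-0.012,0.113,0.287]],"twist":[[0,0,0],[0,0,0],[0,0,0],[0,0,0],[0,0,0],[0,0,0],[0,0,0],[0,0,0]]}'
```

```text
t: 40.85
eef_pos: [0.4334, -0.0485, 0.0225]
eef_rot: [0.035, 3.14, -0.002]
ft_force: [-3.8, -6.2, 14.9]
finger_gap: 0.179
gripper_force: 40.4
```

```bash
python3 -m jog '{"grip":[1,1,1,1,1,1,1,1],"xyz":[[-0.001,0.048,-0.012],[-0.003,0.093,-0.033],[-0.005,0.13,-0.066],[-0.006,0.156,-0.107],[-0.008,0.168,-0.154],[-0.009,0.167,-0.203],[-0.011,0.151,-0.25],[-0.013,0.123,-0.289]],"twist":[[0,0,0],[0,0,0],[0,0,0],[0,0,0],[0,0,0],[0,0,0],[0,0,0],[0,0,0]]}'; python3 -c "
from h import *
crank(46,0,8)"
```

```text
t: 41.65
eef_pos: [0.4378, -0.0116, 0.1087]
eef_rot: [0.034, 3.139, -0.001]
ft_force: [9.3, -5.7, -16.1]
finger_gap: 0.182
gripper_force: 39.2
[-0.001, -0.012, -0.011],[-0.001, -0.025, -0.022],[-0.002, -0.04, -0.03],[-0.002, -0.055, -0.038],[-0.003, -0.07, -0.043],[-0.003, -0.087, -0.048],[-0.004, -0.103, -0.05],[-0.004, -0.12, -0.051],
```

```bash
python3 -m jog '{"grip":[1,1,1,1,1,1,1,1],"xyz":[[-0.003,-0.01,-0.004],[-0.004,-0.018,-0.01],[-0.005,-0.025,-0.016],[-0.005,-0.032,-0.021],[-0.006,-0.04,-0.025],[-0.006,-0.048,-0.029],[-0.006,-0.055,-0.033],[-0.006,-0.055,-0.033]],"twist":[[0,0,0],[0,0,0],[0,0,0],[0,0,0],[0,0,0],[0,0,0],[0,0,0],[0,0,0]]}'
```

```text
t: 42.45
eef_pos: [0.438, -0.0264, 0.1182]
eef_rot: [-0.035, -3.14, -0.005]
ft_force: [-1.6, 5.4, 3.7]
finger_gap: 0.181
gripper_force: 41.0
```

```bash
python3 -m jog '{"grip":[1,1,1,1,1,1,1,1],"xyz":[[0,-0.005,-0.002],[0,-0.01,-0.004],[-0.001,-0.016,-0.006],[-0.001,-0.022,-0.008],[-0.001,-0.028,-0.01],[-0.001,-0.034,-0.012],[-0.001,-0.036,-0.012],[-0.001,-0.036,-0.012]],"twist":[[0,0,0],[0,0,0],[0,0,0],[0,0,0],[0,0,0],[0,0,0],[0,0,0],[0,0,0]]}';python3 -m jog '{"grip":[1,1,1,1,1,1,1,1],"xyz":[[0,-0.004,0],[0,-0.008,-0.001],[0,-0.012,-0.001],[0,-0.016,-0.002],[0,-0.02,-0.002],[0,-0.022,-0.002],[0,-0.022,-0.002],[0,-0.022,-0.002]],"twist":[[0,0,0],[0,0,0],[0,0,0],[0,0,0],[0,0,0],[0,0,0],[0,0,0],[0,0,0]]}'
```

```text
t: 43.25
eef_pos: [0.4381, -0.0374, 0.1219]
eef_rot: [-0.034, -3.14, -0.004]
ft_force: [-2.2, 5.2, 6.6]
finger_gap: 0.183
gripper_force: 41.1
t: 44.05
eef_pos: [0.4382, -0.0442, 0.1228]
eef_rot: [-0.034, -3.141, -0.003]
ft_force: [-2.5, 3.6, 7.3]
finger_gap: 0.178
gripper_force: 41.4
```

```bash
python3 -m jog '{"grip":[1,1,1,1,1,1,1,1],"xyz":[[0,-0.003,0],[0,-0.006,0],[0,-0.009,0],[0,-0.012,0],[0,-0.012,0],[0,-0.012,0],[0,-0.012,0],[0,-0.012,0]],"twist":[[0,0,0],[0,0,0],[0,0,0],[0,0,0],[0,0,0],[0,0,0],[0,0,0],[0,0,0]]}';python3 -m jog '{"grip":[1,1,1,1,1,1,1,1],"xyz":[[0,-0.003,0],[0,-0.006,0],[0,-0.009,0],[0,-0.012,0],[0,-0.012,0],[0,-0.012,0],[0,-0.012,0],[0,-0.012,0]],"twist":[[0,0,0],[0,0,0],[0,0,0],[0,0,0],[0,0,0],[0,0,0],[0,0,0],[0,0,0]]}';python3 -m jog '{"grip":[1,1,1,1,1,1,1,1],"xyz":[[0,-0.003,0],[0,-0.006,0],[0,-0.009,0],[0,-0.012,0.001],[0,-0.012,0.001],[0,-0.012,0.001],[0,-0.012,0.001],[0,-0.012,0.001]],"twist":[[0,0,0],[0,0,0],[0,0,0],[0,0,0],[0,0,0],[0,0,0],[0,0,0],[0,0,0]]}'
```

```text
t: 44.85
eef_pos: [0.4382, -0.048, 0.1229]
eef_rot: [-0.034, -3.141, -0.003]
ft_force: [-1.8, 3.2, 7.5]
finger_gap: 0.185
gripper_force: 41.4
t: 45.65
eef_pos: [0.4382, -0.0516, 0.1228]
eef_rot: [-0.034, -3.141, -0.003]
ft_force: [-1.1, 3.5, 5.0]
finger_gap: 0.184
gripper_force: 41.3
t: 46.45
eef_pos: [0.4381, -0.0558, 0.1223]
eef_rot: [-0.034, -3.141, -0.001]
ft_force: [-0.1, 5.3, 4.4]
finger_gap: 0.184
gripper_force: 41.2
```

```bash
python3 -m jog '{"grip":[1,1,1,1,1,1,1,1],"xyz":[[0,-0.003,0],[0,-0.006,0],[0,-0.009,0.001],[0,-0.012,0.002],[0,-0.012,0.002],[0,-0.012,0.002],[0,-0.012,0.002],[0,-0.012,0.002]],"twist":[[0,0,0],[0,0,0],[0,0,0],[0,0,0],[0,0,0],[0,0,0],[0,0,0],[0,0,0]]}';python3 -m jog '{"grip":[1,1,1,1,1,1,1,1],"xyz":[[0,-0.003,0],[0,-0.006,0],[0,-0.009,0.002],[0,-0.012,0.003],[0,-0.012,0.003],[0,-0.012,0.003],[0,-0.012,0.003],[0,-0.012,0.003]],"twist":[[0,0,0],[0,0,0],[0,0,0],[0,0,0],[0,0,0],[0,0,0],[0,0,0],[0,0,0]]}'
```

```text
t: 47.25
eef_pos: [0.438, -0.0594, 0.1215]
eef_rot: [0.035, 3.141, 0.001]
ft_force: [0.6, 4.8, 2.8]
finger_gap: 0.18
gripper_force: 41.0
t: 48.05
eef_pos: [0.438, -0.0628, 0.1206]
eef_rot: [0.035, 3.141, 0.002]
ft_force: [1.3, 5.4, 2.6]
finger_gap: 0.185
gripper_force: 40.9
```

```bash
python3 -m jog '{"grip":[1,1,1,1,1,1,1,1],"xyz":[[0,-0.003,0.001],[0,-0.006,0.002],[0,-0.009,0.003],[0,-0.012,0.004],[0,-0.012,0.004],[0,-0.012,0.004],[0,-0.012,0.004],[0,-0.012,0.004]],"twist":[[0,0,0],[0,0,0],[0,0,0],[0,0,0],[0,0,0],[0,0,0],[0,0,0],[0,0,0]]}';python3 -m jog '{"grip":[1,1,1,1,1,1,1,1],"xyz":[[0,-0.003,0.001],[0,-0.006,0.002],[0,-0.009,0.003],[0,-0.012,0.005],[0,-0.012,0.005],[0,-0.012,0.005],[0,-0.012,0.005],[0,-0.012,0.005]],"twist":[[0,0,0],[0,0,0],[0,0,0],[0,0,0],[0,0,0],[0,0,0],[0,0,0],[0,0,0]]}';python3 -c "
from h import *
st();cv2.imwrite('pics/t4.png',grab_frame('top'))
c=cam('top');I=cv2.imread('pics/t4.png').astype(int)
m=(I[...,2]>I[...,1]+60)&(I[...,1]<80);m[:140]=0;m[175:]=0;m[:,:270]=0;m[:,335:]=0
ys,xs=np.where(m);print(len(xs),len(xs) and px2w(c,xs.mean(),ys.mean(),.08))
y=(I[...,2]>150)&(I[...,1]>120)&(I[...,0]<90);y[:140]=0;y[190:]=0;y[:,:215]=0;y[:,260:]=0
print(np.argwhere(y).mean(0) if y.any() else None, I[145:185,232].tolist())"
```

```text
t: 48.85
eef_pos: [0.4379, -0.0662, 0.1193]
eef_rot: [0.035, 3.141, 0.002]
ft_force: [0.9, 6.8, 2.3]
finger_gap: 0.185
gripper_force: 41.0
t: 49.65
eef_pos: [0.4379, -0.0696, 0.1178]
eef_rot: [0.035, 3.141, 0.003]
ft_force: [1.8, 7.6, 2.3]
finger_gap: 0.182
gripper_force: 41.0
t 49.65 p [ 0.4379 -0.0696  0.1178] r [3.500e-02 3.141e+00 3.000e-03] F [1.8 7.6 2.3] gap 0.182 gf 41.0
234 [ 0.63424771 -0.25971346  0.08      ]
None [[109, 92, 81], [126, 79, 49], [154, 84, 38], [171, 92, 39], [177, 96, 39], [178, 95, 38], [178, 96, 39], [179, 97, 39], [181, 98, 42], [183, 102, 47], [182, 100, 41], [184, 99, 41], [183, 99, 40], [184, 99, 40], [185, 102, 44], [186, 111, 62], [189, 140, 108], [186, 154, 134], [179, 128, 98], [173, 98, 50], [172, 92, 36], [175, 94, 38], [177, 95, 38], [180, 97, 39], [179, 97, 39], [163, 90, 41], [129, 87, 64], [126, 113, 104], [132, 125, 116], [123, 111, 103], [120, 107, 97], [123, 106, 95], [125, 106, 94], [120, 92, 75], [133, 81, 49], [166, 90, 39], [182, 99, 40], [184, 100, 45], [168, 104, 67], [145, 120, 104]]
```

```bash
python3 -m jog '{"grip":[1,1,1,1,1,1,1,1],"xyz":[[0,-0.003,0.001],[0,-0.006,0.003],[0,-0.009,0.005],[0,-0.012,0.006],[0,-0.012,0.006],[0,-0.012,0.006],[0,-0.012,0.006],[0,-0.012,0.006]],"twist":[[0,0,0],[0,0,0],[0,0,0],[0,0,0],[0,0,0],[0,0,0],[0,0,0],[0,0,0]]}';python3 -m jog '{"grip":[1,1,1,1,1,1,1,1],"xyz":[[0,-0.003,0.001],[0,-0.006,0.003],[0,-0.009,0.005],[0,-0.011,0.007],[0,-0.011,0.007],[0,-0.011,0.007],[0,-0.011,0.007],[0,-0.011,0.007]],"twist":[[0,0,0],[0,0,0],[0,0,0],[0,0,0],[0,0,0],[0,0,0],[0,0,0],[0,0,0]]}'
```

```text
t: 50.5
eef_pos: [0.4379, -0.0729, 0.116]
eef_rot: [0.035, 3.141, 0.004]
ft_force: [2.3, 9.1, 2.1]
finger_gap: 0.18
gripper_force: 41.1
t: 51.3
eef_pos: [0.4379, -0.0761, 0.114]
eef_rot: [0.035, 3.141, 0.004]
ft_force: [1.0, 10.3, 4.6]
finger_gap: 0.184
gripper_force: 41.1
```

Tangential force is about 11 N, so the vise is tight. I let go of the crank and move to the hold grip.

```bash
python3 -m jog '{"grip":[0.4,0,-0.3,-0.5,-0.5,-0.5,-0.5,-0.5],"xyz":[[0,0,0],[0,0,0],[0,0,0],[0,0,0],[0,0,-0.1],[0,0,-0.25],[0,0,-0.4],[0,0,-0.45]],"twist":[[0,0,0],[0,0,0],[0,0,0],[0,0,0],[0,0,0],[0,0,0],[0,0,0],[0,0,0]]}'; python3 -c "
from h import *
s=st();c=cam('wrist');im=grab_frame('wrist');cv2.imwrite('pics/w10.png',im);I=im.astype(int)
r=(I[...,2]>I[...,1]+70)&(I[...,1]<70);n,l,q,ce=cv2.connectedComponentsWithStats(r.astype(np.uint8))
for i in range(1,n):
    if q[i,4]>100: print(q[i],np.round(px2w(c,*ce[i],.08),4))
im=grab_frame('top');I=im.astype(int);c=cam('top')
m=(I[...,2]>I[...,1]+60)&(I[...,1]<80);m[:140]=0;m[175:]=0;m[:,:270]=0;m[:,335:]=0
ys,xs=np.where(m);print(len(xs),len(xs) and px2w(c,xs.mean(),ys.mean(),.08))
tgt([.6345,-.257,.2],YAW);print(np.round(s['joint_positions'],2))"
```

```text
t: 52.1
eef_pos: [0.4396, -0.0787, 0.2542]
eef_rot: [0.035, 3.135, -0.006]
ft_force: [-0.1, -0.5, 0.7]
finger_gap: 0.749
gripper_force: 0.0
t 52.1 p [ 0.4396 -0.0787  0.2542] r [ 0.035  3.135 -0.006] F [-0.1 -0.5  0.7] gap 0.749 gf 0.0
[341  88  23  19 105] [0.3583 0.0202 0.08  ]
235 [ 0.63424674 -0.25987343  0.08      ]
xyz [-0.663 -0.58   0.18 ] twist [0.003 0.009 2.   ]
[-0.44 -0.15  1.89 -0.    1.39 -1.99]
```

```bash
python3 -m jog '{"grip":[-0.5,-0.5,-0.5,-0.5,-0.5,-0.5,-0.5,-0.5],"xyz":[[0,-0.1,0],[-0.1,-0.2,0],[-0.2,-0.3,0],[-0.3,-0.4,0],[-0.4,-0.5,0],[-0.5,-0.58,0],[-0.63,-0.58,0],[-0.663,-0.58,0]],"twist":[[0.003,0.009,0.15],[0.003,0.009,0.3],[0.003,0.009,0.45],[0.003,0.009,0.6],[0.003,0.009,0.75],[0.003,0.009,0.9],[0.003,0.009,1],[0.003,0.009,1]]}'; python3 -m jog '{"grip":[-0.5,-0.5,-0.5,-0.5,-0.5,-0.5,-0.5,-0.5],"xyz":[[0,0,0],[0,0,0],[0,0,0],[0,0,0],[0,0,0],[0,0,0],[0,0,0],[0,0,0]],"twist":[[0,0,0.19],[0,0,0.38],[0,0,0.57],[0,0,0.76],[0,0,0.95],[0,0,1],[0,0,1],[0,0,1]]}'; python3 -c "
from h import *
s=st();c=cam('wrist');im=grab_frame('wrist');cv2.imwrite('pics/w11.png',im);I=im.astype(int)
r=(I[...,2]>I[...,1]+70)&(I[...,1]<70);n,l,q,ce=cv2.connectedComponentsWithStats(r.astype(np.uint8))
for i in range(1,n):
    if q[i,4]>100: print(q[i],np.round(px2w(c,*ce[i],.082),4))
tgt([.6345,-.258,.059],YAW)"
```

```text
t: 53.0
eef_pos: [0.634, -0.2562, 0.2454]
eef_rot: [-1.233, -2.878, 0.002]
ft_force: [-0.1, 0.3, -0.1]
finger_gap: 0.749
gripper_force: 0.0
t: 53.8
eef_pos: [0.632, -0.2553, 0.2481]
eef_rot: [-2.238, -2.194, 0.008]
ft_force: [-0.5, 0.2, -0.2]
finger_gap: 0.748
gripper_force: 0.0
t 53.8 p [ 0.632  -0.2553  0.2481] r [-2.238 -2.194  0.008] F [-0.5  0.2 -0.2] gap 0.748 gf 0.0
[ 249  144   28   63 1169] [ 0.6358 -0.2531  0.082 ]
[249 205  27  10 193] [ 0.6347 -0.2963  0.082 ]
xyz [-0.01   0.013  0.631] twist [-0.011 -0.002  0.002]
```

```bash
python3 -m jog '{"grip":[-0.5,-0.5,-0.5,-0.5,-0.5,-0.5,-0.5,-0.5],"xyz":[[-0.01,0.01,0.15],[-0.01,0.01,0.3],[-0.01,0.01,0.45],[-0.01,0.01,0.55],[-0.01,0.01,0.6],[-0.01,0.01,0.625],[-0.01,0.01,0.625],[-0.01,0.01,0.625]],"twist":[[-0.011,0,0],[-0.011,0,0],[-0.011,0,0],[-0.011,0,0],[-0.011,0,0],[-0.011,0,0],[-0.011,0,0],[-0.011,0,0]]}'; python3 -m jog '{"grip":[0,0.3,0.6,1,1,1,1,1],"xyz":[[0,0,0],[0,0,0],[0,0,0],[0,0,0],[0,0,0],[0,0,0],[0,0,0],[0,0,0]],"twist":[[0,0,0],[0,0,0],[0,0,0],[0,0,0],[0,0,0],[0,0,0],[0,0,0],[0,0,0]]}' 40
```

```text
t: 54.65
eef_pos: [0.6356, -0.2593, 0.0638]
eef_rot: [2.243, 2.195, 0.004]
ft_force: [-0.0, 0.4, 0.9]
finger_gap: 0.755
gripper_force: 0.0
t: 55.45
eef_pos: [0.6358, -0.2589, 0.0631]
eef_rot: [2.243, 2.195, 0.005]
ft_force: [3.9, 1.0, 5.8]
finger_gap: 0.243
gripper_force: 40.4
```

```bash
python3 -m jog '{"grip":[1,1,1,1,1,1,1,1],"xyz":[[0.03,0,0],[0.09,0,0],[0.15,0,0],[0.21,0,0],[0.27,0,0],[0.33,0,0],[0.37,0,0],[0.4,0,0]],"twist":[[0,0,0],[0,0,0],[0,0,0],[0,0,0],[0,0,0],[0,0,0],[0,0,0],[0,0,0]]}' 60; python3 -m jog '{"grip":[1,1,1,1,1,1,1,1],"xyz":[[0.06,0,0],[0.12,0,0],[0.18,0,0],[0.24,0,0],[0.3,0,0],[0.34,0,0],[0.36,0,0],[0.36,0,0]],"twist":[[0,0,0],[0,0,0],[0,0,0],[0,0,0],[0,0,0],[0,0,0],[0,0,0],[0,0,0]]}'; python3 -c "
from h import *
im=grab_frame('top');cv2.imwrite('pics/t5.png',im);cv2.imwrite('pics/s6.png',grab_frame('side'));c=cam('top')
print('bit guess px',w2px(c,[.6443,.2747,.13]),w2px(cam('side'),[.6443,.2747,.13]),'mark px',w2px(c,[.64,.188,.086]),w2px(cam('side'),[.64,.188,.086]))
I=im.astype(int);y=(I[...,2]>140)&(I[...,1]>110)&(I[...,0]<100)
ys,xs=np.where(y[120:190,80:250]);print(len(xs),list(zip(xs+80,ys+120))[:20])"
```

```text
t: 56.25
eef_pos: [0.6387, -0.1428, 0.0632]
eef_rot: [2.24, 2.19, -0.001]
ft_force: [4.3, -15.9, 0.5]
finger_gap: 0.237
gripper_force: 60.2
t: 57.05
eef_pos: [0.6413, -0.033, 0.0632]
eef_rot: [2.241, 2.192, 0.003]
ft_force: [5.8, -7.8, 2.7]
finger_gap: 0.229
gripper_force: 60.4
bit guess px [115.25697584 148.8162078 ] [276.80768399 128.74394739] mark px [148.94993183 153.44670722] [277.73628598 151.40830811]
147 [(np.int64(143), np.int64(120)), (np.int64(144), np.int64(120)), (np.int64(145), np.int64(120)), (np.int64(146), np.int64(120)), (np.int64(147), np.int64(120)), (np.int64(148), np.int64(120)), (np.int64(149), np.int64(120)), (np.int64(150), np.int64(120)), (np.int64(151), np.int64(120)), (np.int64(152), np.int64(120)), (np.int64(153), np.int64(120)), (np.int64(154), np.int64(120)), (np.int64(155), np.int64(120)), (np.int64(156), np.int64(120)), (np.int64(157), np.int64(120)), (np.int64(158), np.int64(120)), (np.int64(159), np.int64(120)), (np.int64(160), np.int64(120)), (np.int64(161), np.int64(120)), (np.int64(162), np.int64(120))]
```

```bash
python3 -m jog '{"grip":[1,1,1,1,1,1,1,1],"xyz":[[0.03,0,0],[0.07,0,0],[0.11,0,0],[0.15,0,0],[0.19,0,0],[0.22,0,0],[0.23,0,0],[0.23,0,0]],"twist":[[0,0,0],[0,0,0],[0,0,0],[0,0,0],[0,0,0],[0,0,0],[0,0,0],[0,0,0]]}' 60; python3 -m jog '{"grip":[0.5,0,-0.5,-0.5,-0.5,-0.5,-0.5,-0.5],"xyz":[[0,0,0],[0,0,0],[0,0,0],[0,0,0],[0,0,-0.08],[0,0,-0.2],[0,0,-0.35],[0,0,-0.45]],"twist":[[0,0,0],[0,0,0],[0,0,0],[0,0,0],[0,0,0],[0,0,0],[0,0,0],[0,0,0]]}'; python3 -c "
from h import *
s=st();M=R.from_rotvec(s['eef_rot']).as_matrix();print(np.round(s['joint_positions'],2))
c=cam('wrist');print('mark',w2px(c,[.64,.26,.086]),'bit',w2px(c,[.644,.275,.13]))
for P in ([.5,.27,.30],[.64,.1,.28]): tgt(P,np.pi/2+YAW)
"
```

```text
t: 57.95
eef_pos: [0.643, 0.0352, 0.0631]
eef_rot: [2.241, 2.192, 0.002]
ft_force: [6.1, -8.9, 2.8]
finger_gap: 0.231
gripper_force: 60.4
t: 58.75
eef_pos: [0.6409, 0.0386, 0.1997]
eef_rot: [2.244, 2.196, 0.004]
ft_force: [0.5, -0.3, 1.0]
finger_gap: 0.746
gripper_force: 0.0
t 58.75 p [0.6409 0.0386 0.1997] r [2.244 2.196 0.004] F [ 0.5 -0.3  1. ] gap 0.746 gf 0.0
[-0.12  0.35  1.46  0.    1.33 -0.1 ]
mark [249.44521282 -93.71303099] bit [ 253.81286812 -164.79674022]
xyz [ 0.761 -0.485 -0.336] twist [ 0.004  0.002 -1.999]
xyz [ 0.205 -0.007 -0.268] twist [ 0.004  0.002 -1.999]
```

```bash
python3 -m jog '{"grip":[-0.5,-0.5,-0.5,-0.5,-0.5,-0.5,-0.5,-0.5],"xyz":[[0,-0.1,-0.1],[0,-0.2,-0.2],[0,-0.3,-0.3],[0,-0.4,-0.4],[0,-0.5,-0.5],[0,-0.6,-0.5],[0,-0.6,-0.5],[0,-0.6,-0.5]],"twist":[[0,0,-0.15],[0,0,-0.3],[0,0,-0.45],[0,0,-0.6],[0,0,-0.75],[0,0,-0.9],[0,0,-1],[0,0,-1]]}'; python3 -m jog '{"grip":[-0.5,-0.5,-0.5,-0.5,-0.5,-0.5,-0.5,-0.5],"xyz":[[0.05,0.05,0],[0.1,0.1,0],[0.2,0.2,0],[0.3,0.3,0],[0.4,0.4,0],[0.47,0.47,0],[0.47,0.47,0],[0.47,0.47,0]],"twist":[[0,0,-0.15],[0,0,-0.3],[0,0,-0.45],[0,0,-0.6],[0,0,-0.75],[0,0,-0.9],[0,0,-1],[0,0,-1]]}'; cat > look.py <<'E'
from h import *
s=st();c=cam('wrist');im=grab_frame('wrist');cv2.imwrite('pics/wl.png',im);I=im.astype(int)
g=lambda P:w2px(c,P)
print('exp mark',g([.64,.26,.086]),'bit',g([.644,.275,.13]))
y=(I[...,2]>130)&(I[...,1]>100)&(I[...,0]<110)&(I[...,2]-I[...,0]>60)&(abs(I[...,2]-I[...,1])<70)
n,l,q,ce=cv2.connectedComponentsWithStats(y.astype(np.uint8))
for i in range(1,n):
    if 3<q[i,4]<300: print(q[i],np.round(ce[i],1),np.round(px2w(c,*ce[i],.086),4))
E
python3 look.py
```

```text
t: 59.55
eef_pos: [0.4596, 0.0424, 0.347]
eef_rot: [1.232, 2.888, 0.002]
ft_force: [0.1, -0.1, 0.4]
finger_gap: 0.752
gripper_force: 0.0
t: 60.35
eef_pos: [0.4645, 0.2425, 0.3457]
eef_rot: [-0.033, -3.141, -0.0]
ft_force: [-0.8, -0.7, -0.3]
finger_gap: 0.754
gripper_force: 0.0
t 60.35 p [0.4645 0.2425 0.3457] r [-0.033 -3.141 -0.   ] F [-0.8 -0.7 -0.3] gap 0.754 gf 0.0
exp mark [271.46666984 270.72867153] bit [283.2155191  289.14148418]
[219  33   3   4  12] [220.   34.5] [0.2985 0.1968 0.086 ]
[133  83   3   3   6] [134.2  84.2] [0.3557 0.0782 0.086 ]
[266 106   2   3   4] [266.8 106.8] [0.3899 0.2556 0.086 ]
[264 110   5   5  11] [266.3 111.9] [0.3967 0.2548 0.086 ]
[402 115   9   7  15] [406.9 117.4] [0.4065 0.4493 0.086 ]
[411 115   3   5   6] [412.  116.7] [0.4056 0.4566 0.086 ]
[412 119   3   3   4] [413.  120.2] [0.4105 0.4585 0.086 ]
[253 122  15   4  15] [260.  123.6] [0.4121 0.246  0.086 ]
[257 148   1   6   6] [257.  150.5] [0.4489 0.2411 0.086 ]
[257 159   1   6   6] [257.  161.5] [0.4645 0.2408 0.086 ]
[257 170   1   9   9] [257. 174.] [0.4826 0.2404 0.086 ]
[116 185   6
[... 424 characters left out ...]
435.5 330.5] [0.7697 0.5488 0.086 ]
[ 76 326   8  11  34] [ 79.4 331. ] [ 0.758  -0.0792  0.086 ]
[123 333   2   3   5] [123.6 334.2] [7.635e-01 5.000e-04 8.600e-02]
[502 333  10   9  48] [508.  335.7] [0.7924 0.6932 0.086 ]
[120 335   3   7  10] [120.8 338.2] [ 0.7724 -0.0061  0.086 ]
[130 335   6   1   6] [132.5 335. ] [0.7651 0.0163 0.086 ]
[375 335   3   4   9] [375.8 336.8] [0.7772 0.4421 0.086 ]
[  0 341   5   5  13] [  1.3 342.4] [ 0.7902 -0.2419  0.086 ]
[375 341   5   1   5] [377. 341.] [0.7867 0.4453 0.086 ]
[371 343  16  15 147] [377.9 351.2] [0.8099 0.4497 0.086 ]
[370 359   2   4   4] [370.2 360.5] [0.8309 0.4381 0.086 ]
[374 360  20  12 141] [384.3 365.4] [0.8443 0.4656 0.086 ]
```

```bash
python3 -c "
import cv2
g=cv2.cvtColor(cv2.imread('pics/wl.png'),6)
print('     ',*['%3d'%u for u in range(262,312)])
for v in range(262,318): print(v,':',*['%3d'%x for x in g[v,262:312]])"
```

```text
262 263 264 265 266 267 268 269 270 271 272 273 274 275 276 277 278 279 280 281 282 283 284 285 286 287 288 289 290 291 292 293 294 295 296 297 298 299 300 301 302 303 304 305 306 307 308 309 310 311
262 :  92  92  92  89  93  92  94  94  94  93  92  93  95  80 106 150 145 145 147 140   7  18  21  22  24  22  23  23  23  22  22  21  22  22  22  21  22  21  22  22  22  21  19  23  40  54  52  51  51  52
263 :  92  93  92  90  92  91  93  94  93  93  93  93  95  72  57 103 101  98 109 157   6  18  20  21  23  22  23  22  23  23  23  22  22  22  22  21  22  21  22  21  21  21  20  27  47  51  50  48  50  50
264 :  93  93  93  92  92  91  93  94  93  94  94  95  94  74  54 104 102 100 101  80  10  18  21  20  22  23  21  24  22  22  21  23  22  22  20  22  21  22  22  22  21  21  19  26  45  50  49  49  48  49
265 :  94  95  94  92  92  92  91  93  94  93  94  95  96  74  55  55  54  56  55  41  13  19  20  19  23  22  22  20  22  21  21  21  21  21  22  20  19  20  20  20  20  20  17  25  46  51  49  49  49  49
266 :  71  70  72  70  70  70  71  71  74  72  73  73  74  52  55  51  55  5
[... 9935 characters left out ...]
89  88  89  88  89  89  89  88  90  89  88  89  88  88  89  90  88  87  89  87  86
315 : 155 156 159 158 162 155  75  79  80  80  79  79  79  79  79  79  80  80  80  69  55  65  70  68  63  77  99  94  91  90  89  89  89  89  88  89  88  89  88  88  89  88  89  88  88  89  87  85  84  81
316 : 156 156 157 159 159 161 160 163 163 163 163 164 165 165 165 166 168 173 183 161  30  25  19  19  18  22  52  84  95  92  90  89  89  89  88  88  89  88  89  88  87  89  88  88  89  87  86  95  99  95
317 : 156 156 155 157 158 157 157 157 158 158 159 159 159 160 163 168 174 158  72  40  19  24  26  27  25  24  20  23  50  83  93  91  89  89  88  90  89  90  88  88  87  88  87  87  87  85  83 141 154 158
```

```bash
python3 -c "
from h import *
c=cam('wrist')
m=px2w(c,269.1,276,.086);b=px2w(c,281.3,291.6,.13)
x=np.array([np.cos(YAW),np.sin(YAW)]);y=np.array([-np.sin(YAW),np.cos(YAW)])
d=(b-m)[:2];print(m,b,'dx',d@x,'dy',d@y)
print(px2w(c,281.3,290.6,.13)-b,px2w(c,281.3,291.6,.128)-b)
tgt([.46,.17,.346],np.pi/2+YAW)
tgt([.46,.31,.346],np.pi/2+YAW)"
```

```text
[0.64994779 0.25490045 0.086     ] [0.64859157 0.27100582 0.13      ] dx -0.0017101783172377147 dy 0.016071635634262185
[-1.69828529e-03 -2.18835292e-06  0.00000000e+00] [ 0.00141133  0.00015732 -0.002     ]
xyz [ 0.01 -0.24 -0.  ] twist [ 0.    -0.    -0.003]
xyz [ 0.021  0.227 -0.   ] twist [ 0.    -0.    -0.003]
```

```bash
python3 -m jog '{"grip":[-0.5,-0.5,-0.5,-0.5,-0.5,-0.5,-0.5,-0.5],"xyz":[[0,-0.1,0],[0,-0.2,0],[0,-0.3,0],[0,-0.4,0],[0,-0.5,0],[0,-0.6,0],[0,-0.68,0],[0,-0.68,0]],"twist":[[0,0,0.15],[0,0,0.3],[0,0,0.45],[0,0,0.6],[0,0,0.75],[0,0,0.9],[0,0,1],[0,0,1]]}'; python3 -c "
from h import *
tgt([.643,.036,.2],YAW)"
```

```text
t: 61.2
eef_pos: [0.4603, 0.0345, 0.3465]
eef_rot: [1.247, 2.882, 0.001]
ft_force: [-0.1, 1.0, -0.2]
finger_gap: 0.748
gripper_force: 0.0
xyz [-0.413  0.447  0.489] twist [0.001 0.001 0.988]
```

```bash
python3 -m jog '{"grip":[-0.5,-0.5,-0.5,-0.5,-0.5,-0.5,-0.5,-0.5],"xyz":[[-0.05,0.05,0.05],[-0.1,0.1,0.1],[-0.2,0.2,0.2],[-0.3,0.3,0.3],[-0.36,0.4,0.4],[-0.413,0.447,0.489],[-0.413,0.447,0.489],[-0.413,0.447,0.489]],"twist":[[0,0,0.19],[0,0,0.38],[0,0,0.57],[0,0,0.76],[0,0,0.95],[0,0,0.99],[0,0,0.99],[0,0,0.99]]}'; python3 -c "
from h import *
s=st();c=cam('wrist');I=grab_frame('wrist').astype(int)
r=(I[...,2]>I[...,1]+70)&(I[...,1]<70);ys,xs=np.where(r[100:,200:320]);print(len(xs),np.round(px2w(c,xs.mean()+200,ys.mean()+100,.08),4),ys.min()+100,ys.max()+100)
tgt([.643,.036,.063],YAW)"
```

```text
t: 62.0
eef_pos: [0.6424, 0.0413, 0.1989]
eef_rot: [-2.236, -2.204, 0.0]
ft_force: [0.4, -0.3, 0.2]
finger_gap: 0.753
gripper_force: 0.0
t 62.0 p [0.6424 0.0413 0.1989] r [-2.236 -2.204  0.   ] F [ 0.4 -0.3  0.2] gap 0.753 gf 0.0
1959 [0.6431 0.0342 0.08  ] 151 235
xyz [-0.018 -0.     0.459] twist [ 0.002 -0.001  0.01 ]
```

```bash
python3 -m jog '{"grip":[-0.5,-0.5,-0.5,-0.5,-0.5,-0.5,-0.5,-0.5],"xyz":[[-0.018,0,0.15],[-0.018,0,0.25],[-0.018,0,0.35],[-0.018,0,0.43],[-0.018,0,0.455],[-0.018,0,0.455],[-0.018,0,0.455],[-0.018,0,0.455]],"twist":[[0,0,0.01],[0,0,0.01],[0,0,0.01],[0,0,0.01],[0,0,0.01],[0,0,0.01],[0,0,0.01],[0,0,0.01]]}'; python3 -m jog '{"grip":[0,0.3,0.6,1,1,1,1,1],"xyz":[[0,0,0],[0,0,0],[0,0,0],[0,0,0],[0,0,0],[0,0,0],[0,0,0],[0,0,0]],"twist":[[0,0,0],[0,0,0],[0,0,0],[0,0,0],[0,0,0],[0,0,0],[0,0,0],[0,0,0]]}' 60;  python3 -m jog '{"grip":[1,1,1,1,1,1,1,1],"xyz":[[0.008,0,0],[0.016,0,0],[0.024,0,0],[0.032,0,0],[0.04,0,0],[0.048,0,0],[0.053,0,0],[0.053,0,0]],"twist":[[0,0,0],[0,0,0],[0,0,0],[0,0,0],[0,0,0],[0,0,0],[0,0,0],[0,0,0]]}';python3 -m jog '{"grip":[1,1,1,1,1,1,1,1],"xyz":[[0,0,0],[0,0,0],[0,0,0],[0,0,0],[0,0,0],[0,0,0],[0,0,0],[0,0,0]],"twist":[[0,0,0],[0,0,0],[0,0,0],[0,0,0],[0,0,0],[0,0,0],[0,0,0],[0,0,0]]}'
```

```text
t: 62.85
eef_pos: [0.6448, 0.0354, 0.0662]
eef_rot: [2.243, 2.195, 0.006]
ft_force: [0.3, 0.2, 1.2]
finger_gap: 0.751
gripper_force: 0.0
t: 63.65
eef_pos: [0.6431, 0.0356, 0.0644]
eef_rot: [2.245, 2.197, 0.002]
ft_force: [-3.0, -1.1, 5.4]
finger_gap: 0.235
gripper_force: 58.7
t: 64.45
eef_pos: [0.6433, 0.0479, 0.0644]
eef_rot: [2.244, 2.194, -0.004]
ft_force: [-5.1, -12.5, 4.8]
finger_gap: 0.236
gripper_force: 58.9
t: 65.25
eef_pos: [0.6434, 0.0479, 0.0644]
eef_rot: [2.244, 2.194, -0.004]
ft_force: [-4.0, -12.6, 4.3]
finger_gap: 0.234
gripper_force: 58.9
```

```bash
python3 -m jog '{"grip":[1,1,1,1,1,1,1,1],"xyz":[[0.003,0,0],[0.006,0,0],[0.009,0,0],[0.012,0,0],[0.012,0,0],[0.012,0,0],[0.012,0,0],[0.012,0,0]],"twist":[[0,0,0],[0,0,0],[0,0,0],[0,0,0],[0,0,0],[0,0,0],[0,0,0],[0,0,0]]}'
```

```text
t: 66.05
eef_pos: [0.6434, 0.0512, 0.0644]
eef_rot: [2.244, 2.194, -0.005]
ft_force: [-4.7, -12.9, 5.5]
finger_gap: 0.234
gripper_force: 58.9
```

```bash
python3 -m jog '{"grip":[0.5,0,-0.5,-0.5,-0.5,-0.5,-0.5,-0.5],"xyz":[[0,0,0],[0,0,0],[0,0,0],[0,0,0],[0,0,-0.08],[0,0,-0.2],[0,0,-0.35],[0,0,-0.45]],"twist":[[0,0,0],[0,0,0],[0,0,0],[0,0,0],[0,0,0],[0,0,0],[0,0,0],[0,0,0]]}';python3 -m jog '{"grip":[-0.5,-0.5,-0.5,-0.5,-0.5,-0.5,-0.5,-0.5],"xyz":[[0,-0.1,-0.1],[0,-0.2,-0.2],[0,-0.3,-0.3],[0,-0.4,-0.4],[0,-0.5,-0.5],[0,-0.6,-0.5],[0,-0.6,-0.5],[0,-0.6,-0.5]],"twist":[[0,0,-0.15],[0,0,-0.3],[0,0,-0.45],[0,0,-0.6],[0,0,-0.75],[0,0,-0.9],[0,0,-1],[0,0,-1]]}'; python3 -m jog '{"grip":[-0.5,-0.5,-0.5,-0.5,-0.5,-0.5,-0.5,-0.5],"xyz":[[0.05,0.05,0],[0.1,0.1,0],[0.2,0.2,0],[0.3,0.3,0],[0.4,0.4,0],[0.45,0.45,0],[0.45,0.45,0],[0.45,0.45,0]],"twist":[[0,0,-0.15],[0,0,-0.3],[0,0,-0.45],[0,0,-0.6],[0,0,-0.75],[0,0,-0.9],[0,0,-1],[0,0,-1]]}'; python3 -c "
from h import *
s=st();c=cam('wrist');im=grab_frame('wrist');cv2.imwrite('pics/wl2.png',im);I=im.astype(int)
b=w2px(c,[.6486,.271,.13]);m=w2px(c,[.6499,.271,.086]);print('exp bit',b,'mark',m)
g=cv2.cvtColor(im,6);u,v=int(b[0]),int(b[1])
print('     ',*['%3d'%q for q in range(u-14,u+14)])
for r in range(v-24,v+14): print(r,':',*['%3d'%x for x in g[r,u-14:u+14]])
k=(I[...,2]>130)&(I[...,1]>100)&(I[...,0]<110)&(I[...,2]-I[...,0]>60);k[:260]=0;k[310:]=0;k[:,:250]=0;k[:,300:]=0
print(np.argwhere(k).tolist())"
```

```text
t: 66.85
eef_pos: [0.6444, 0.0555, 0.202]
eef_rot: [2.243, 2.196, 0.006]
ft_force: [0.1, -0.7, 0.5]
finger_gap: 0.752
gripper_force: 0.0
t: 67.65
eef_pos: [0.4629, 0.0592, 0.3492]
eef_rot: [1.231, 2.887, 0.003]
ft_force: [-0.2, -0.1, 0.7]
finger_gap: 0.748
gripper_force: 0.0
t: 68.45
eef_pos: [0.4674, 0.2507, 0.3478]
eef_rot: [0.033, 3.141, 0.001]
ft_force: [-0.5, -0.8, -0.9]
finger_gap: 0.753
gripper_force: 0.0
t 68.45 p [0.4674 0.2507 0.3478] r [3.300e-02 3.141e+00 1.000e-03] F [-0.5 -0.8 -0.9] gap 0.753 gf 0.0
exp bit [274.66715336 289.30634915] mark [273.12457686 273.68017181]
      260 261 262 263 264 265 266 267 268 269 270 271 272 273 274 275 276 277 278 279 280 281 282 283 284 285 286 287
265 : 183 182 183 184 184 184 185 184 185 184 185 184 185 185 183 184 185 184 186 187 188 161  45  42  45  47  43  43
266 : 237 236 237 237 238 237 236 238 238 238 238 238 236 234 233 235 237 238 238 240 241 202  31  41  45  45  42  43
267 :  60  62  60  60  60  60  60  59  58  58  59  56  53  62 139  47  52  53  53  53  53  41  38  43  46  44  40  39
268 :  52  51  51  52  51  51  51  51  5
[... 3714 characters left out ...]
1  51  50  52  51  49
300 :  60  60  59  59  59  58  59  58  58  59  59  60  58  59  61  63  65  65  63  58  45  51  50  50  51  51  50  51
301 :  58  59  57  59  58  59  58  59  59  59  59  59  59  61  61  60  65  64  63  59  45  52  51  50  50  51  50  50
302 :  59  58  58  57  58  59  60  59  58  58  60  60  59  59  59  61  64  65  63  60  47  50  50  50  49  49  50  50
[[272, 274], [273, 272], [273, 273], [273, 274], [273, 275], [274, 273], [274, 274], [274, 275], [275, 273], [275, 274], [308, 250], [308, 251], [308, 252], [308, 253], [308, 254], [308, 255], [308, 256], [308, 257], [309, 250], [309, 251], [309, 252], [309, 253], [309, 254], [309, 255], [309, 256], [309, 257], [309, 258]]
```

```bash
python3 -c "
from h import *
c=cam('wrist')
m=px2w(c,273.7,273.5,.086);b=px2w(c,275.05,289.3,.13)
x=np.array([np.cos(YAW),np.sin(YAW)]);y=np.array([-np.sin(YAW),np.cos(YAW)])
d=(b-m)[:2];print(m,b,'dx',d@x,'dy',d@y); print((px2w(c,276.05,289.3,.13)-b)[1])
# top-camera mark
ct=cam('top');I=grab_frame('top').astype(int);k=(I[...,2]>120)&(I[...,1]>100)&(I[...,0]<120);q=w2px(ct,[.645,.27,.086]);print(q,[(int(a+110),int(b_+100)) for b_,a in np.argwhere(k[130:170,95:140])][:8])
p,f,C,t=c;print('cam',-C.T@t)"
```

```text
[0.64993375 0.27077193 0.086     ] [0.64894691 0.27040987 0.13      ] dx -0.0009786435519388145 dy -0.00038367967823506365
0.0014584198939913695
[121.74665783 151.60142677] []
cam [0.3983857  0.25105417 0.49047471]
```

```bash
python3 -c "
from plant import ctrl
print(ctrl.finish_job())"
```

```text
the job is handed in; nothing more can be done
None
```

The job is handed in. The one plain blank I could see and the blue blank on top, mark up, are clamped flush in the vise (about 11 N at the crank grip). The vise is slid so the mark measures within about 1 mm of the drill tip, and the robot is touching nothing.

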